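# Clear the packing bench at the end of a lot

## Task

This lot is packed, so clear the bench: first turn the knob of the status sign until yellow (clearing) fills its window and let go. Then, with the sign on yellow, stand every used utensil of the row lying in front of the tub, to your left (spoons, spatula, tweezers), in the empty wash cup, food end down and handle up, and move the red spring clip from the tag rail onto the top edge of the tub of finished tins, on the long wall facing you, well down over the edge. Last of all turn the sign until green (cleared) fills its window, and disturb nothing else on the bench.

Things in the scene. Friction and masses are not known exactly. Their poses are not given: they have to be found in the camera images.
- sign: white and grey desk status sign, fixed, 160 deep x 150 wide mm. Its top slopes 0.26 rad toward the robot side, 30 mm high in front, 72 mm behind, with a black turning knob and, uphill of it, one window (26 x 24 mm, black frame) where one sector of the colour wheel under the cover shows. Origin under its middle, x uphill, z up
- wheel (a joint): angle of colour wheel and knob (rad), growing anticlockwise seen from above; turns without end either way, stiffly (0.1 N m), stays where left. Five sectors of 72 degrees: at 0 white is centred in the window, at 1.257 blue, at 2.513 yellow, at 3.770 green, at 5.027 red
- knob (a point): middle of the top of the knob's black grip bar, on the wheel's axis. z is the axis, square out of the sloped cover; x runs along the bar: 54 mm long, 14 mm thick, 30 mm tall, standing on a disc of 52 mm diameter (top 30 mm under this point). Turns with the wheel
- window (a point): middle of the window, at the level of the wheel's face, 44 mm from the wheel's axis
- yellow (a point): middle of the yellow sector on the wheel's face, 44 mm from the axis; in the middle of the window when it coincides with window. Turns with the wheel
- green (a point): middle of the green sector on the wheel's face, 44 mm from the axis, likewise
- cup: empty perforated steel wash cup, upright and fixed: outer diameter 88 mm, wall 3 mm, rim 115 mm high, inner floor 4 mm over the table. Origin under its middle, z up
- tub: white open tub holding finished gold tins, fixed: 170 deep (x) x 240 wide (y) x 75 mm high, walls 3.5 mm thick with a plain straight top edge. Origin under its middle, z up; the long wall facing the robot lies at its x = -83 mm. The tins beside that wall are 26 mm high
- rail: low bent steel tag rail, fixed: upright sheet 3.5 mm thick, 130 mm wide along its y, top edge 62 mm high, standing at its x = 0, foot behind. A red and a blue spring clip are parked on its top edge; the blue one, at its y = -40 mm, stays. Origin under the sheet's middle
- clip: red spring clip parked jaws down on the rail: 36 mm wide along its y, 62 mm tall, 50 g. Origin at its pivot, 11 mm above the edge it sits on; z up, x across the sheet. Two handles, 24 mm wide, rise to 35 mm above the pivot, outsides 36 mm apart at the top. The jaws end 27 mm below the pivot, so sit 16 mm down over the edge
- clip_jaw (a joint): opening of the red clip (rad): 0 clamped on a 3.5 mm edge, 0.62 fully open. Squeezing the handles opens the jaws; with 15 N or more the handles come parallel, about 12 mm apart, and the jaws gape about 18 mm; clip then leans about 0.3 rad about its y. Let go, the spring shuts them
- clip_grip (a point): midway between the red clip's handles, 24 mm above its pivot: where to squeeze; the handles' outsides are 29 mm apart here while it is clamped
- clip_tip (a point): middle of the lower end of the red clip's jaws, 27 mm below its pivot
- spoon_a: used steel filling spoon, lying flat, 165 mm long, 35 mm at its widest, 11 mm high. Origin under its middle, on the table; +x points along it to its food end, -x to its handle end. Grip across it, tips almost on the table: 18 mm wide at x = -40 mm, 22 mm at x = -20 mm; its sides are widest 3 to 5 mm above the table. May be absent (None from the start)
- spoon_b: used steel filling spoon with some black grains stuck in its bowl, lying flat, 166 mm long, 35 mm at its widest, 12 mm high. Origin under its middle, on the table; +x points along it to its food end, -x to its handle end. Grip across it, tips almost on the table: 18 mm wide at x = -40 mm, 22 mm at x = -20 mm; its sides are widest 3 to 5 mm above the table. May be absent (None from the start)
- black_spoon: used black filling spoon, lying flat, 150 mm long, 27 mm at its widest, 11 mm high. Origin under its middle, on the table; +x points along it to its food end, -x to its handle end. Grip across it, tips almost on the table: 16 mm wide at x = -37 mm, 18 mm at x = -18 mm; its sides are widest 3 to 5 mm above the table. May be absent (None from the start)
- spatula: used spatula, blue handle and steel blade, lying flat, 205 mm long, 26 mm at its widest, 12 mm high. Origin under its middle, on the table; +x points along it to its food end, -x to its handle end. Handle from x = -102 to +8 mm, 20 mm wide, 12 mm high; the thin blade is the food end. May be absent (None from the start)
- tweezers_a: used steel tweezers, lying flat, 151 mm long, 16 mm at its widest, 9 mm high. Origin under its middle, on the table; +x points along it to its food end, -x to its handle end. Grip across it near the middle: up to 16 mm wide, 9 mm high; the points are the food end. May be absent (None from the start)
- tweezers_b: used steel tweezers, like tweezers_a, lying flat, 151 mm long, 16 mm at its widest, 9 mm high. Origin under its middle, on the table; +x points along it to its food end, -x to its handle end. Grip across it near the middle: up to 16 mm wide, 9 mm high; the points are the food end. May be absent (None from the start)
- label_roll: roll of white labels standing flat, 83 mm diameter, 40 mm high, loose; leave it alone. Origin under its middle
- sample_jar: white jar with orange lid, 69 mm diameter, 75 mm high, loose; leave it alone. Origin under its middle
- gold_tin: single closed gold tin on the bench between robot and cup, 68 mm diameter, 23 mm high, loose; leave it alone. Origin under its middle

How it is judged:
By the outcome, as a careful person would: the job done as asked, in the order asked, and still so for the second after the job is handed in, with the robot touching nothing.
Of spoon_a, spoon_b, black_spoon, spatula, tweezers_a, tweezers_b only 4 to 6 are there at a start; the rules pass over those that are not, and their reading is None.
At some moment in a run one of spoon_a, spoon_b, black_spoon, spatula, tweezers_a, tweezers_b may be knocked a few centimetres aside while the robot is not near it.
It also fails if it takes over 210 s, if anything falls off the work surface, if the arm or the gripper's body presses on something with over 40 N, if the wrist force passes 120 N, or if a joint passes its speed limit or range.

## Robot

A 6-joint arm with a two-finger parallel gripper is mounted at the origin on a cart in front of the work surface, level with it; the furniture and walls round the work are solid. World frame = base frame: x ahead of the robot, y to its left, z up, the work surface at z = 0. Lengths are in mm, angles in degrees, forces in N, time in s.
With the tool pointing down it reaches from about 350 to 850 mm from the base axis. Payload 8.1 kg.
Tool frame: the origin (TCP) lies between the finger pads; the fingertips stand 22 mm ahead of it and the grasp point (between the pads) lies 3 mm ahead of it (r.nose_length is the z of the fingertips in the tool frame, in mm); z points along the fingers, x is the direction in which the jaws open and shut, and the axes are right-handed (so a half turn about z gives the same grasp; the last joint's range is limited). The gripper opens to 85 mm and grips with 20 to 120 N. Pads are 22 mm wide; open, the fingers measure 114 mm over their backs; the gripper's body (76 mm by 85 mm) begins 54 mm behind the grasp point. The pads swing forward as they close: fully open they stand 13 mm farther back than shut.
Start: joints at [66.669, 7.471, 85.268, -0, 87.261, -4.893], TCP at [189.743, 569.213, 253.292] pointing down, gripper open.
Joint ranges: [-169.43, 169.43], [-51.17, 129.36], [1.28, 143.12], [-76.62, 256.62], [0, 156.53], [-152.29, 152.29]. Speed limits (degrees/s): [136.94, 136.94, 159.86, 180, 180, 180].

## Interface

Orientations are given as [roll, pitch, yaw] about the fixed x, y, z axes, in that order (R = Rz(yaw) Ry(pitch) Rx(roll)).
In Python, from bench import r gives the robot as it stands.
- The arm moves only by the shell command python3 -m jog 'ROWS' [FORCE]. ROWS is JSON, a list of rows, each a list of 5 numbers: the shift along the tool's x, y, z in m, then the turn about the tool's z in degrees, then the opening in per cent of the stroke, from 0 (shut) to 100 (fully open). A call has 1 to 8 rows; each row is the pose to reach, as a shift and turn from the pose measured when the call began, along the tool's axes at that moment; what a row does not reach only later rows make up. A row lasts 1/10 s, in which the tool goes at most 50 mm and 8.59 degrees, less where a joint would pass 70% of its speed; a pose out of reach is approached as far as the arm can. A call with a gripper value outside its range is refused whole. The fingers move at their own pace and stop on an object; FORCE is the grip in N (left out, the last holds). Time passes only in rows, so rows that repeat a pose let the fingers close. It gives the time, the measured TCP pose, the force and the opening at its end, in the units of the state.
- r.sense(): the state, without advancing time (a new reading comes with each control period).
- r.snapshot(name): name is "scene" or "side" or "wrist"; returns a dict with "image" (384x512x3 uint8, red, green, blue), "K" (3x3 intrinsics, pixels), "T" (4x4, takes a point from camera to world coordinates); the wrist camera has in their place "tool_from_camera" (4x4, takes a point from camera to tool coordinates, whose origin is the TCP and whose axes are the tool frame's). Camera axes: x right, y down, z forward; pixel columns grow to the right and rows downward; lengths in mm; the calibration is good to about 2 mm. The wrist camera is an equidistant fisheye: a pixel r from the principal point sees the ray r / f radians off the axis. A picture is of the moment at which its call begins: read the wrist's pose just before it. There is no depth.
- r.hand_in(): hands the job in, once; it reports no verdict.
Trained networks look in a picture, given as the dict that the camera call returned (one of the last four; its "shot" number tells which), for a name from the list of things; names that differ only in an ending like _2 or _b are one class to them, and where a whole thing is asked for, a point or a joint stands for the part that bears it (a point fixed in the world has none). Each returns a list of dicts, best first, with "conf" (0 to 1); they miss things now and then, are a little off and sometimes report something else, mostly with a low value. They report only what shows in the picture. A call takes as long as a camera call.
- r.search_frame(picture, label): "bbox" ([left, top, right, bottom] in pixels, round what is visible of it).
- r.pinpoint(picture, label): "uv" ([column, row] in pixels: a listed point, or the origin of a listed thing).
The state is a dict: "time": time; "joint_pos": joint angles; "qd": joint speeds; "joint_efforts": joint torques, N m; "tool_pos": TCP position; "tcp_rot": TCP orientation; "ft_force": force on the tool from outside, world axes, zero at the start; "wrist_torque": the same for the moment, N m; "finger_gap": finger opening in mm.
Only numpy, scipy, OpenCV 4.12 (cv2) and the standard library are available. Lean on these libraries where they do the work, as an engineer would, in place of code of your own. Each camera call takes 0.05 s, during which the arm holds its last target. There are 200 camera calls.

## Working session

There is one attempt and no reset: what is moved stays moved. The work goes in short steps, Python scripts to look and compute and a shell command to move; the robot and the scene stay as the last step left them, time stands still between calls to the robot, and variables do not carry over. Pictures are saved under pics/ and viewed, about 12 in all and at most 16, crops included, and the job is handed in when it is done.

```bash
ls; mkdir -p pics
cat > h.py <<'E'
import numpy as np, cv2
from bench import r
from scipy.spatial.transform import Rotation as R
def pose(s=None):
    s=s or r.sense(); T=np.eye(4); T[:3,:3]=R.from_euler('xyz',s['tcp_rot'],degrees=True).as_matrix(); T[:3,3]=s['tool_pos']; return T
def snap(n,save=None):
    T=pose(); p=r.snapshot(n)
    p['W']=T@np.array(p['tool_from_camera']) if n=='wrist' else np.array(p['T'])
    p['n']=n
    if save: cv2.imwrite('pics/'+save,p['image'][:,:,::-1])
    return p
def ray(p,uv):
    K=np.array(p['K']); x=(uv[0]-K[0,2])/K[0,0]; y=(uv[1]-K[1,2])/K[1,1]
    if p['n']=='wrist':
        t=np.hypot(x,y); k=np.sin(t)/max(t,1e-9); d=np.array([x*k,y*k,np.cos(t)])
    else: d=np.array([x,y,1.])
    return p['W'][:3,3],p['W'][:3,:3]@d
def at(p,uv,z):
    o,d=ray(p,uv); return o+d*(z-o[2])/d[2]
def proj(p,X):
    c=np.linalg.inv(p['W'])@np.append(X,1); c=c[:3]; K=np.array(p['K'])
    if p['n']=='wrist':
        t=np.arctan2(np.hypot(c[0],c[1]),c[2]); k=t/max(np.hypot(c[0],c[1]),1e-9); x,y=c[0]*k,c[1]*k
    else: x,y=c[0]/c[2],c[1]/c[2]
    return np.array([K[0,0]*x+K[0,2],K[1,1]*y+K[1,2]])
def tri(obs):
    A=np.zeros((3,3));b=np.zeros(3)
    for p,uv in obs:
        o,d=ray(p,uv); d=d/np.linalg.norm(d); M=np.eye(3)-np.outer(d,d); A+=M;b+=M@o
    return np.linalg.solve(A,b)
def pt(p,l,n=1):
    return [(np.round(q['uv'],1).tolist(),round(q['conf'],2)) for q in r.pinpoint(p,l)[:n]]
E
python3 - <<'E'
from h import *
s=r.sense(); print({k:np.round(v,2).tolist() for k,v in s.items()}, r.nose_length)
P={n:snap(n,n+'0.png') for n in('scene','side','wrist')}
for n,p in P.items():
    print(n,np.round(p['W'],2).tolist(),np.round(p['K'],0).tolist())
    for l in['sign','knob','window','yellow','green','cup','tub','rail','clip','clip_grip','clip_tip','spoon_a','black_spoon','spatula','tweezers_a','label_roll','sample_jar','gold_tin']:
        z={'knob':70,'window':50,'clip':73,'clip_grip':97,'clip_tip':46}.get(l,0)
        for uv,c in pt(p,l,2 if l in('spoon_a','tweezers_a') else 1): print(l,uv,c,at(p,uv,z).round(0).tolist())
E
python3 -c "
import cv2;a=[cv2.imread('pics/%s0.png'%n) for n in('scene','side')]
cv2.imwrite('pics/v1.png',cv2.resize(a[0],(800,600),interpolation=2));cv2.imwrite('pics/v2.png',cv2.resize(a[1],(800,600),interpolation=2))"
```

```text
pics
{'time': 0.0, 'joint_pos': [66.67, 7.52, 85.33, -0.0, 87.26, -4.89], 'qd': [-0.05, 0.0, 0.09, 0.05, -0.02, 0.09], 'joint_efforts': [0.0, -56.94, -50.06, 0.0, 0.01, -0.0], 'tool_pos': [189.54, 568.74, 252.23], 'tcp_rot': [-179.99, 0.11, 71.56], 'ft_force': [-0.12, 0.17, 0.7], 'wrist_torque': [-0.04, 0.0, -0.01], 'finger_gap': 85.62} 22.0
scene [[-0.71, -0.51, 0.48, -122.77], [-0.7, 0.5, -0.5, 710.77], [0.01, -0.7, -0.72, 1122.43], [0.0, 0.0, 0.0, 1.0]] [[401.0, 0.0, 258.0], [0.0, 401.0, 197.0], [0.0, 0.0, 1.0]]
sign [339.4, 186.5] 0.91 [442.0, -351.0, 0.0]
knob [346.8, 177.4] 0.41 [417.0, -346.0, 70.0]
window [337.4, 172.9] 0.75 [469.0, -360.0, 50.0]
green [260.7, 199.3] 0.2 [615.0, -75.0, 0.0]
cup [263.2, 199.7] 0.58 [606.0, -80.0, 0.0]
tub [194.8, 212.2] 0.81 [741.0, 149.0, 0.0]
rail [286.1, 173.6] 0.84 [644.0, -255.0, 0.0]
clip [279.7, 157.4] 0.52 [676.0, -246.0, 73.0]
clip_grip [281.6, 157.5] 0.45 [652.0, -229.0, 97.0]
clip_tip [277.6, 169.6] 0.63 [652.0, -209.0, 46.0]
spoon_a [256.0, 252.0] 0.57 [450.0, 116.0, 0.0]
tweezers_a [210.6, 277.1] 0.62 [484.0, 293.0, 0.0]
label_rol
[... 862 characters left out ...]
 0.58 [468.0, 115.0, 0.0]
black_spoon [276.1, 219.7] 0.69 [506.0, 32.0, 0.0]
spatula [309.6, 152.9] 0.62 [407.0, -358.0, 0.0]
tweezers_a [274.6, 278.8] 0.56 [494.0, 276.0, 0.0]
tweezers_a [274.7, 305.8] 0.54 [487.0, 368.0, 0.0]
label_roll [215.1, 202.3] 0.75 [713.0, -38.0, 0.0]
sample_jar [269.6, 133.7] 0.69 [568.0, -486.0, 0.0]
gold_tin [304.9, 187.4] 0.53 [420.0, -142.0, 0.0]
wrist [[0.32, 0.9, 0.3, 112.96], [0.95, -0.3, -0.1, 593.81], [-0.0, 0.31, -0.95, 372.54], [0.0, 0.0, 0.0, 1.0]] [[297.0, 0.0, 260.0], [0.0, 297.0, 194.0], [0.0, 0.0, 1.0]]
spoon_a [102.5, 351.4] 0.44 [457.0, 130.0, 0.0]
tweezers_a [209.5, 348.6] 0.64 [483.0, 373.0, 0.0]
gold_tin [25.6, 342.6] 0.61 [419.0, -132.0, 0.0]
```

View pics/v1.png

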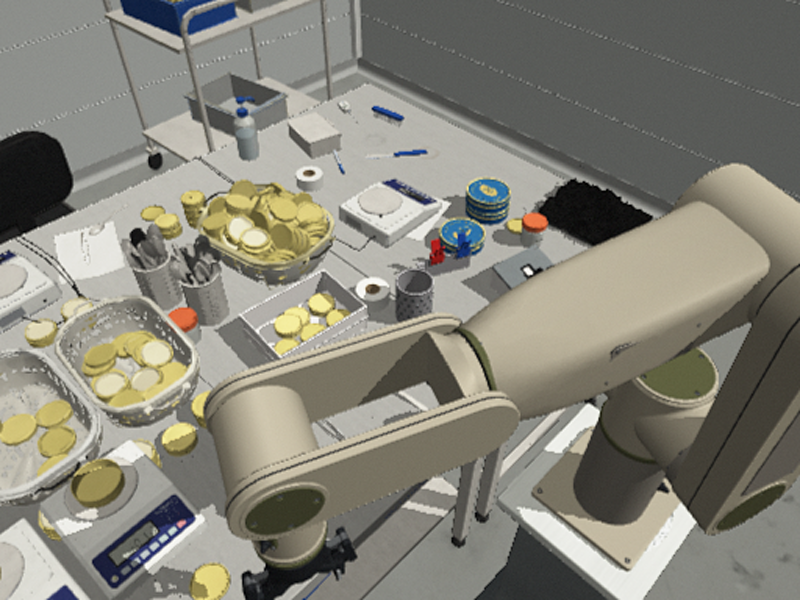

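View pics/wrist0.png

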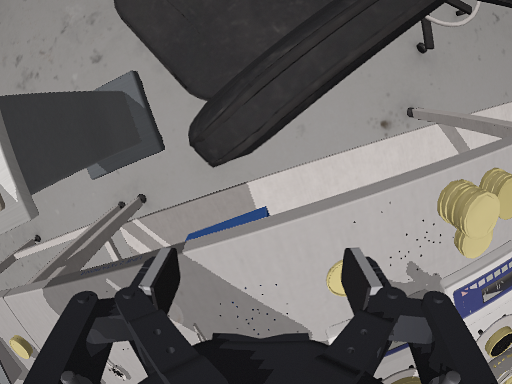

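The scene view shows the arm hiding the utensil row; tub, cup, rail (red clip at 437,250 in the enlarged view) and sign are visible. The wrist camera looks at the near table edge.

View pics/v2.png

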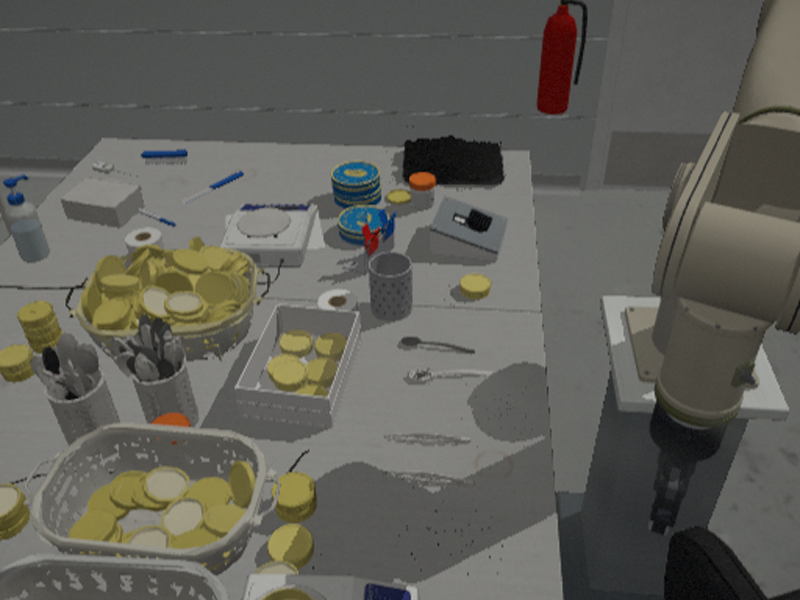

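Side view: the row holds a black spoon (437,345), a steel spoon (440,375) and two tweezers (425,438 and 425,478), all with the food end pointing away from the robot; there seems to be no spatula. The sign is at (470,220). I'll move over the row first, then on to the sign.

```bash
cat >> h.py <<'E'
def go(x,y,z,yaw=None):
    T=pose(); d=T[:3,:3].T@(np.array([x,y,z])-T[:3,3])/1000
    yw=np.degrees(np.arctan2(T[1,0],T[0,0])); t=0 if yaw is None else -((yaw-yw+180)%360-180)
    print('shift',d.round(4).tolist(),'turn',round(t,1),'rows',int(np.ceil(max(np.linalg.norm(d)/.05,abs(t)/8.59))))
E
python3 -m jog '[[-0.274,0.346,-0.12,-18.4,100],[-0.274,0.346,-0.12,-18.4,100],[-0.274,0.346,-0.12,-18.4,100],[-0.274,0.346,-0.12,-18.4,100],[-0.274,0.346,-0.12,-18.4,100],[-0.274,0.346,-0.12,-18.4,100],[-0.274,0.346,-0.12,-18.4,100],[-0.274,0.346,-0.12,-18.4,100]]'
python3 -m jog '[[0,0,0,0,100],[0,0,0,0,100]]'
python3 - <<'E'
from h import *
s=r.sense();print(np.round(s['tool_pos'],1),np.round(s['tcp_rot'],1))
p=snap('wrist','w1.png'); q=snap('side','s1.png')
for l in['spoon_a','black_spoon','spatula','tweezers_a','cup','tub']:
  for P in(p,q):
    for uv,c in pt(P,l,3): print(P['n'],l,uv,c,at(P,uv,5 if l not in('cup','tub') else 0).round(0).tolist())
E
```

```text
time: 3.65
tool_pos: [400.8, 245.8, 358.7]
tcp_rot: [179.9, -0.0, 90.0]
ft_force: [0.9, 1.4, -0.5]
finger_gap: 85.5
time: 3.85
tool_pos: [401.4, 245.0, 359.2]
tcp_rot: [179.9, -0.1, 89.8]
ft_force: [-0.8, 0.9, -0.5]
finger_gap: 85.4
[401.4 245.  359.2] [ 1.799e+02 -1.000e-01  8.980e+01]
wrist spoon_a [190.6, 182.3] 0.81 [458.0, 127.0, 5.0]
side spoon_a [287.4, 240.1] 0.68 [466.0, 126.0, 5.0]
wrist black_spoon [148.1, 199.8] 0.77 [489.0, 46.0, 5.0]
side black_spoon [275.4, 308.0] 0.64 [484.0, 379.0, 5.0]
side black_spoon [277.2, 219.3] 0.63 [503.0, 35.0, 5.0]
side spatula [297.0, 155.2] 0.24 [454.0, -331.0, 5.0]
wrist tweezers_a [282.1, 202.0] 0.51 [494.0, 282.0, 5.0]
side tweezers_a [274.7, 308.8] 0.62 [486.0, 381.0, 5.0]
side tweezers_a [273.1, 281.4] 0.54 [497.0, 290.0, 5.0]
wrist cup [105.1, 248.7] 0.75 [597.0, -71.0, 0.0]
side cup [311.5, 150.0] 0.73 [400.0, -378.0, 0.0]
side cup [244.7, 196.9] 0.59 [619.0, -74.0, -0.0]
wrist tub [214.0, 312.5] 0.8 [744.0, 147.0, 0.0]
side tub [192.6, 243.7] 0.84 [747.0, 160.0, 0.0]
```

View pics/w1.png

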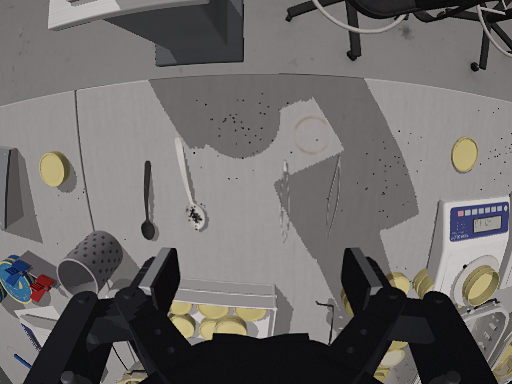

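Wrist view: black spoon (148,200), spoon with black grains (190,180), tweezers at (285,200) and (335,195), no spatula, and spoon handles toward the robot. So four utensils in all. Next the sign.

```bash
python3 -m jog '[[-0.585,0,0.08,0,60],[-0.585,0,0.08,0,60],[-0.585,0,0.08,0,60],[-0.585,0,0.08,0,60],[-0.585,0,0.08,0,60],[-0.585,0,0.08,0,60],[-0.585,0,0.08,0,60],[-0.585,0,0.08,0,60]]'>/dev/null
python3 -m jog '[[-0.2,0,0.05,0,60],[-0.2,0,0.05,0,60],[-0.2,0,0.05,0,60],[-0.2,0,0.05,0,60],[-0.2,0,0.05,0,60],[-0.2,0,0.05,0,60],[-0.2,0,0.05,0,60]]'
python3 - <<'E'
from h import *
p=snap('wrist','w2.png'); q=snap('scene');q2=snap('side')
for l in['sign','knob','window','yellow','green','clip','clip_grip','clip_tip','rail','gold_tin','cup']:
  o=[]
  for P in(p,q,q2):
    for uv,c in pt(P,l,1):
      z={'knob':80,'window':58,'yellow':50,'green':50,'clip':73,'clip_grip':97,'clip_tip':46}.get(l,0)
      print(P['n'],l,uv,c,at(P,uv,z).round(0).tolist()); 
      if c>.4:o.append((P,uv))
  if len(o)>1: print('  tri',tri(o).round(0), tri(o[:2]).round(0))
E
```

```text
time: 6.05
tool_pos: [400.3, -352.0, 254.6]
tcp_rot: [179.9, -0.0, 90.0]
ft_force: [-0.1, -0.1, 0.5]
finger_gap: 51.4
wrist sign [261.3, 190.6] 0.65 [440.0, -351.0, 0.0]
scene sign [339.6, 189.2] 0.73 [432.0, -339.0, 0.0]
side sign [300.1, 154.8] 0.61 [442.0, -342.0, 0.0]
  tri [ 441. -351.   -9.] [ 442. -351.  -13.]
wrist knob [267.7, 193.5] 0.59 [417.0, -345.0, 80.0]
scene knob [349.1, 177.5] 0.45 [405.0, -341.0, 80.0]
side knob [309.2, 137.2] 0.76 [412.0, -340.0, 80.0]
  tri [ 413. -345.   77.] [ 413. -345.   77.]
wrist window [257.1, 223.6] 0.61 [462.0, -356.0, 58.0]
scene window [339.5, 173.0] 0.57 [459.0, -358.0, 58.0]
side window [292.3, 140.5] 0.74 [473.0, -348.0, 58.0]
  tri [ 467. -360.   51.] [ 459. -356.   60.]
wrist yellow [262.3, 189.1] 0.42 [422.0, -350.0, 50.0]
scene yellow [354.9, 190.4] 0.48 [363.0, -328.0, 50.0]
side yellow [314.4, 144.3] 0.45 [391.0, -340.0, 50.0]
  tri [ 395. -350.   40.] [ 401. -353.   29.]
wrist green [296.5, 170.3] 0.65 [400.0, -311.0, 50.0]
scene green [342.4, 190.1] 0.56 [397.0, -296.0, 50.0]
side green [310.2, 155.7] 0.71 [406.0, -264.0, 50
[... 590 characters left out ...]
clip_tip [235.5, 158.7] 0.52 [670.0, -231.0, 46.0]
  tri [ 658. -224.   46.] [ 646. -222.   50.]
wrist rail [319.9, 311.3] 0.81 [650.0, -253.0, 0.0]
scene rail [282.8, 173.9] 0.65 [652.0, -244.0, 0.0]
side rail [241.5, 165.1] 0.59 [653.0, -258.0, -0.0]
  tri [ 653. -251.   -1.] [ 658. -251.   -9.]
wrist gold_tin [399.7, 181.0] 0.73 [426.0, -155.0, 0.0]
scene gold_tin [312.1, 210.5] 0.57 [437.0, -171.0, 0.0]
side gold_tin [303.1, 186.1] 0.67 [426.0, -149.0, 0.0]
  tri [ 428. -157.    4.] [ 426. -160.   13.]
wrist cup [423.2, 277.2] 0.69 [595.0, -73.0, 0.0]
scene cup [265.6, 199.3] 0.94 [601.0, -88.0, 0.0]
side cup [248.5, 196.1] 0.96 [607.0, -80.0, 0.0]
  tri [599. -78.   4.] [591. -80.  10.]
```

View pics/w2.png

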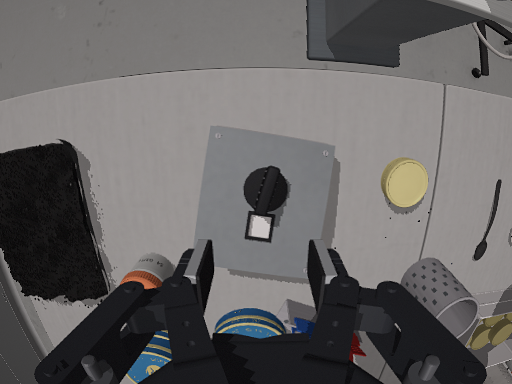

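Window shows white; the bar runs from about (273,170) to (262,213), near the knob–window line. I'll compute the bar and sign angles.

Run:
```python
from h import *
p=snap('wrist')
a=at(p,(211,127),30);b=at(p,(335,146),30);print(a,b,'sign yaw',np.degrees(np.arctan2(*(b-a)[:2][::-1]))-90)
c=at(p,(194,255),68);print('left edge',c,np.degrees(np.arctan2(*(c-a)[1::-1])))
yw=np.radians(-11);n=np.array([-np.sin(.26)*np.cos(yw),-np.sin(.26)*np.sin(yw),np.cos(.26)])
def onplane(uv,P0):
    o,d=ray(p,uv); return o+d*(n@(P0-o))/(n@d)
k=np.array([413,-345,77.])
e=onplane((272,171),k);f=onplane((263,212),k);print(e,f,'mid',(e+f)/2,'len',np.linalg.norm(e-f),'bar yaw',np.degrees(np.arctan2(*(f-e)[1::-1])))
go(413,-345,200,-101)
```

```text
[ 352.23148165 -410.34284535   30.        ] [ 374.1045679  -263.81722223   30.        ] sign yaw -8.490317177686237
left edge [ 499.39051182 -432.92856173   68.        ] -8.72557143631726
[ 394.97261837 -340.71058055   72.0747102 ] [ 436.60935775 -350.1208663    83.42513708] mid [ 415.79098806 -345.41572343   77.74992364] len 44.170167916774446 bar yaw -12.735407712475471
shift [0.0076, 0.0127, 0.0544] turn -169.0 rows 20
```

```bash
J='python3 -m jog'
python3 -m jog '[[0.007,0.015,0.06,64,50],[0.007,0.015,0.06,64,50],[0.007,0.015,0.06,64,50],[0.007,0.015,0.06,64,50],[0.007,0.015,0.06,64,50],[0.007,0.015,0.06,64,50],[0.007,0.015,0.06,64,50],[0.007,0.015,0.06,64,50]]'>/dev/null
python3 -m jog '[[0,0,0,64,50],[0,0,0,64,50],[0,0,0,64,50],[0,0,0,64,50],[0,0,0,64,50],[0,0,0,64,50],[0,0,0,64,50],[0,0,0,64,50]]'>/dev/null
python3 -m jog '[[0,0,0,64.7,40],[0,0,0,64.7,40],[0,0,0,64.7,40],[0,0,0,64.7,40],[0,0,0,64.7,40],[0,0,0,64.7,40],[0,0,0,64.7,40],[0,0,0,64.7,40]]'
python3 - <<'E'
from h import *
p=snap('wrist','w3.png')
go(415,-345,86,-102.7)
for l in ['knob','window']: print(l,pt(p,l))
print(proj(p,np.array([415,-345,77])))
E
```

```text
time: 10.3
tool_pos: [415.3, -345.6, 194.4]
tcp_rot: [-179.9, 0.0, -103.7]
ft_force: [0.1, -0.1, 0.4]
finger_gap: 34.6
shift [-0.0005, 0.0007, 0.1084] turn -1.2 rows 3
knob [([258.2, 197.5], 0.83)]
window [([253.4, 127.1], 0.92)]
[258.77927283 196.69676815]
```

View pics/w3.png

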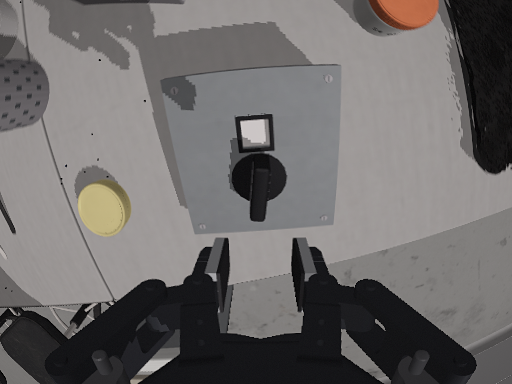

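The bar stands at (260,190), in line with the jaws. Descend, close loosely and turn.

```bash
python3 -m jog '[[0,0,0.05,0,40],[0,0,0.1,0,40],[0,0,0.11,0,40],[0,0,0.11,0,24],[0,0,0.11,0,24],[0,0,0.11,0,24],[0,0,0.11,0,24],[0,0,0.11,0,24]]' 20
python3 -m jog '[[0,0,0,-8,24],[0,0,0,-16,24],[0,0,0,-24,24],[0,0,0,-32,24],[0,0,0,-40,24],[0,0,0,-48,24],[0,0,0,-56,24],[0,0,0,-64,24]]'
python3 -m jog '[[0,0,0,-8,24],[0,0,0,-16,24],[0,0,0,-24,24],[0,0,0,-32,24],[0,0,0,-40,24],[0,0,0,-48,24],[0,0,0,-56,24],[0,0,0,-64,24]]'
python3 -m jog '[[0,0,0,-8,24],[0,0,0,-16,24],[0,0,0,-24,24],[0,0,0,-28,24],[0,0,0,-28,24],[0,0,0,-28,24]]'
python3 - <<'E'
from h import *
p=snap('wrist','w4.png');q=snap('scene');i=q['image']
for l in ['window','yellow','green']: print(l,pt(p,l))
E
```

```text
time: 11.25
tool_pos: [416.4, -346.4, 86.1]
tcp_rot: [-179.8, -0.1, -103.3]
ft_force: [0.6, 0.7, 0.6]
finger_gap: 20.3
time: 12.05
tool_pos: [416.9, -345.4, 86.3]
tcp_rot: [-179.8, -0.2, -38.9]
ft_force: [3.1, 4.7, -0.9]
finger_gap: 20.6
time: 12.85
tool_pos: [416.9, -345.4, 86.9]
tcp_rot: [179.9, -0.2, 25.4]
ft_force: [-3.3, 2.4, 1.2]
finger_gap: 20.6
time: 13.45
tool_pos: [416.9, -345.5, 87.3]
tcp_rot: [179.8, -0.1, 53.3]
ft_force: [-2.3, 0.9, 1.8]
finger_gap: 20.8
window [([294.4, 294.8], 0.67)]
yellow [([291.1, 302.1], 0.55)]
green []
```

View pics/w4.png

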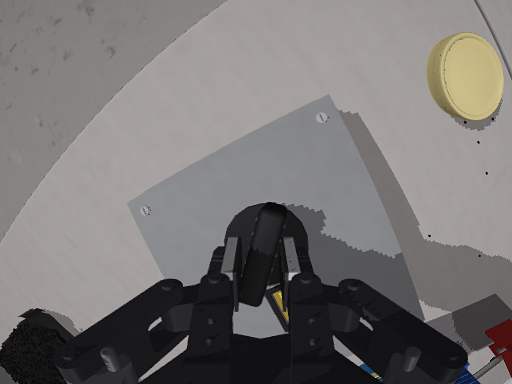

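Yellow is showing at (283,300); the bar lags the jaws by about 15–18°. Turn 10° more, open, back off and check.

```bash
python3 -m jog '[[0,0,0,-8,24],[0,0,0,-11,24],[0,0,0,-11,24],[0,0,0,-9,40],[0,0,0,-9,50],[0,0,-0.05,-9,50],[0,0,-0.1,-9,50],[0,-0.02,-0.14,-9,60]]'
python3 -m jog '[[0,-0.02,0,0,60],[0,-0.02,0,0,60]]'
python3 - <<'E'
from h import *
p=snap('wrist','w5.png');q=snap('scene');i=q['image']
for l in ['window','yellow','green']: print(l,pt(p,l),pt(q,l))
E
```

```text
time: 14.5
tool_pos: [401.4, -334.4, 230.1]
tcp_rot: [179.6, -0.1, 62.3]
ft_force: [0.2, 0.3, 0.8]
finger_gap: 51.0
time: 14.7
tool_pos: [383.5, -325.4, 232.2]
tcp_rot: [179.3, 0.0, 62.3]
ft_force: [-0.5, 0.4, -0.5]
finger_gap: 51.3
window [([273.4, 245.3], 0.78)] [([339.2, 173.4], 0.94)]
yellow [([278.4, 246.5], 0.69)] [([279.4, 168.4], 0.71)]
green [([232.2, 236.7], 0.92)] []
```

View pics/w5.png

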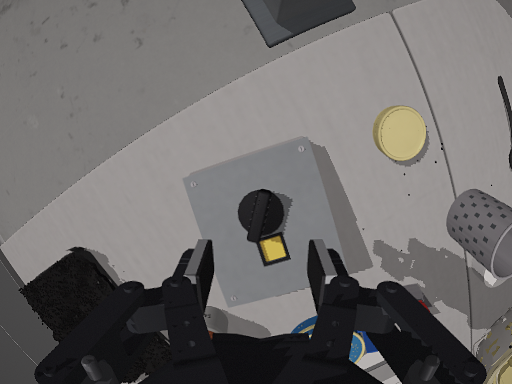

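Yellow fills the window (273,247). Next I'll go over the spoons.

```bash
python3 -c "
from h import *;go(390,90,270,90)"
```

```text
shift [0.3706, -0.1868, -0.0416] turn -27.7 rows 9
```

```bash
python3 -m jog '[[0.371,-0.187,-0.042,-27.7,60],[0.371,-0.187,-0.042,-27.7,60],[0.371,-0.187,-0.042,-27.7,60],[0.371,-0.187,-0.042,-27.7,60],[0.371,-0.187,-0.042,-27.7,60],[0.371,-0.187,-0.042,-27.7,60],[0.371,-0.187,-0.042,-27.7,60],[0.371,-0.187,-0.042,-27.7,60]]'
python3 -m jog '[[0,0,0,0,60],[0,0,0,0,60]]'
cat >> h.py <<'E'
def bbs(p,l,n=2): return [(np.round(q['bbox']).astype(int).tolist(),round(q['conf'],2)) for q in r.search_frame(p,l)[:n]]
E
python3 - <<'E'
from h import *
p=snap('wrist','w6.png')
for l in ['black_spoon','spoon_a','tweezers_a']: print(l,bbs(p,l,3),[(u,c,at(p,u,4).round(0).tolist()) for u,c in pt(p,l,3)])
E
```

```text
time: 15.9
tool_pos: [389.4, 74.9, 268.8]
tcp_rot: [179.6, 0.1, 90.0]
ft_force: [1.3, -0.0, -0.0]
finger_gap: 50.8
time: 16.1
tool_pos: [389.3, 76.3, 268.7]
tcp_rot: [179.6, 0.1, 90.3]
ft_force: [0.7, -0.4, 0.4]
finger_gap: 51.0
black_spoon [([225, 179, 246, 276], 0.82)] [([237.3, 228.8], 0.7, [491.0, 43.0, 4.0])]
spoon_a [([282, 152, 308, 259], 0.83), ([82, 160, 128, 210], 0.21)] [([290.8, 208.9], 0.61, [460.0, 119.0, 4.0])]
tweezers_a [([434, 181, 456, 258], 0.88), ([388, 184, 404, 264], 0.68)] [([394.3, 230.3], 0.8, [496.0, 283.0, 4.0]), ([441.5, 222.4], 0.74, [485.0, 371.0, 4.0]), ([168.8, 284.3], 0.62, [595.0, -73.0, 4.0])]
```

View pics/w6.png

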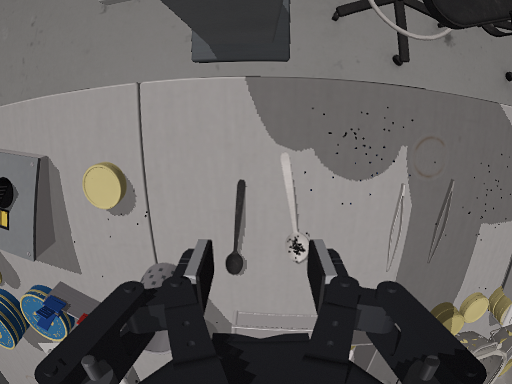

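Wrist view: black spoon from (241,180) to bowl tip (234,274); grainy spoon from (284,153) to (299,262); tweezers at about (397,228) and (441,222).

```bash
cat >> h.py <<'E'
def axis(p,h,f,x,z=5):
    a=at(p,h,z);b=at(p,f,z);d=(b-a)/np.linalg.norm(b-a);m=(a+b)/2
    print('L',round(np.linalg.norm(b-a)),'mid',m.round(1),'yaw',round(np.degrees(np.arctan2(d[1],d[0])),1),'grip',(m+d*x).round(1))
E
python3 - <<'E'
from h import *
p=snap('wrist')
axis(p,(241,180),(234,274),-37); axis(p,(284,153),(299,262),-40)
axis(p,(403,184),(389,271),0); axis(p,(452,180),(431,262),0)
go(451.5,46,120,87)
E
```

```text
L 151 mid [493.5  39.6   5. ] yaw -5.7 grip [456.7  43.3   5. ]
L 168 mid [464.3 117.8   5. ] yaw 9.4 grip [424.8 111.3   5. ]
L 150 mid [497.8 283.1   5. ] yaw 1.4 grip [497.8 283.1   5. ]
L 147 mid [488.9 369.1   5. ] yaw -2.2 grip [488.9 369.1   5. ]
shift [-0.0275, 0.0611, 0.1491] turn 2.9 rows 4
```

```bash
python3 -m jog '[[-0.033,0.068,0.199,6,60],[-0.033,0.068,0.199,6,60],[-0.033,0.068,0.199,6,60],[-0.033,0.068,0.199,6,60],[-0.033,0.068,0.199,6,60],[-0.033,0.068,0.199,6,60]]'
python3 -c "
from h import *
p=snap('wrist','w7.png');go(456.7,43.3,25,84.3)"
```

```text
time: 17.1
tool_pos: [456.6, 39.5, 67.0]
tcp_rot: [180.0, 0.1, 83.8]
ft_force: [-0.5, 0.7, -0.1]
finger_gap: 51.1
shift [0.0034, -0.0017, 0.0442] turn -0.5 rows 1
```

View pics/w7.png

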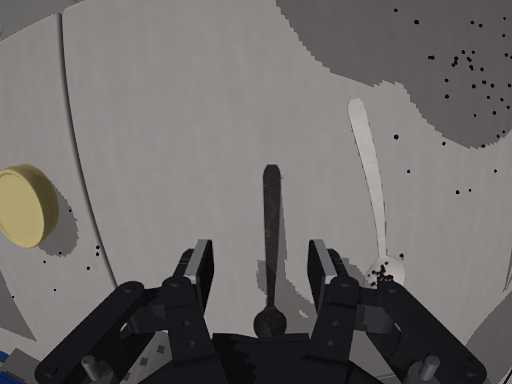

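Spoon is between the pads (272,220). Descend, grip and lift.

```bash
python3 -m jog '[[0.003,-0.001,0.03,0,50],[0.003,-0.001,0.042,0,50],[0.003,-0.001,0.042,0,0],[0.003,-0.001,0.042,0,0],[0.003,-0.001,0.042,0,0],[0.003,-0.001,0.042,0,0],[0.003,-0.001,0.042,0,0],[0.003,-0.001,0.042,0,0]]' 20
python3 -m jog '[[0,0,-0.05,0,0],[0,0,-0.1,0,0],[0,0,-0.15,0,0],[0,0,-0.19,0,0],[0,0,-0.19,0,0],[0,0,-0.19,0,0]]'
python3 -c "
from h import *
p=snap('wrist','w8.png');q=snap('side','s8.png')
import cv2
a=q['image'][130:330,150:400];b=p['image']
cv2.imwrite('pics/v8.png',np.vstack([cv2.resize(b,(400,300)),cv2.resize(a,(400,300))])[:,:,::-1])"
```

```text
time: 17.95
tool_pos: [458.4, 42.9, 29.3]
tcp_rot: [179.7, 0.0, 83.8]
ft_force: [-3.8, -0.7, 6.1]
finger_gap: 8.9
time: 18.55
tool_pos: [458.7, 43.2, 222.2]
tcp_rot: [179.4, 0.0, 83.8]
ft_force: [-0.7, -0.4, -0.9]
finger_gap: 0.2
```

View pics/v8.png

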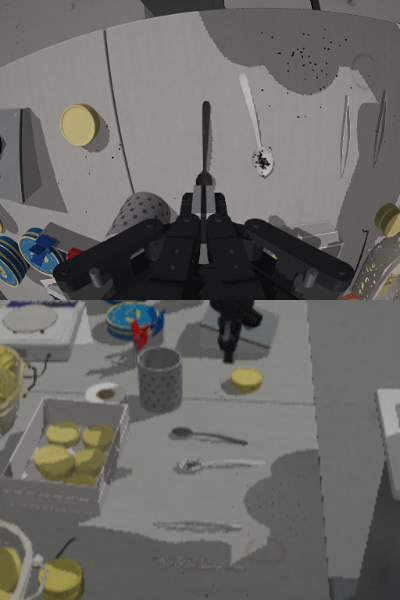

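Missed: the jaws shut above the spoon (tips were about 7 mm up). The spoon is still lying there. I'll measure it again and go lower with the jaws narrower.

```bash
python3 -m jog '[[0,0,0.1,0,35],[0,0,0.14,0,35],[0,0,0.14,0,35],[0,0,0.14,0,35],[0,0,0.14,0,35]]'
python3 -c "
from h import *
p=snap('wrist','w9.png');print(bbs(p,'black_spoon',2),pt(p,'black_spoon'))
u=pt(p,'black_spoon')[0][0];print(at(p,u,4))
s=[(h) for h in bbs(p,'black_spoon',1)];b=s[0][0]
axis(p,((b[0]+b[2])/2,b[1]),((b[0]+b[2])/2,b[3]),-37)"
```

```text
time: 19.15
tool_pos: [456.3, 43.0, 78.2]
tcp_rot: [179.9, 0.1, 83.8]
ft_force: [0.2, -0.3, 0.6]
finger_gap: 29.7
[] [([265.1, 254.8], 0.61)]
[488.59820774  42.60697625   4.        ]Traceback (most recent call last):
  File "<string>", line 5, in <module>
    s=[(h) for h in bbs(p,'black_spoon',1)];b=s[0][0]
                                              ~^^^
IndexError: list index out of range
```

View pics/w9.png

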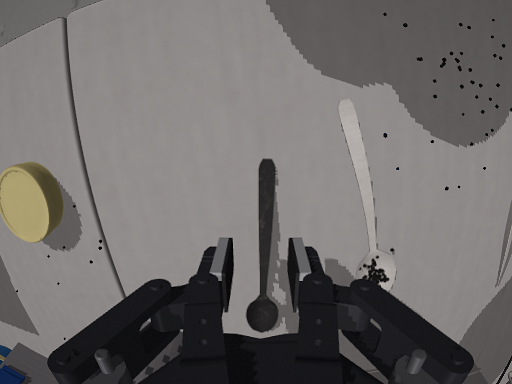

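Spoon still in place: handle end (267,160), bowl tip (262,332). 12 pictures viewed; from now on I'll lean on numbers.

```bash
python3 -c "
from h import *
p=snap('wrist');axis(p,(267,160),(262,331),-37);go(456.5,43.3,20.5,84)"
python3 -m jog '[[0,0,0.04,0,32],[0,0,0.054,0,32],[0,0,0.058,0,32],[0,0,0.058,0,32]]'
```

```text
L 155 mid [498.3  41.3   5. ] yaw -7.2 grip [461.6  46.    5. ]
shift [0.0001, -0.0033, 0.0605] turn -0.2 rows 2
time: 19.85
tool_pos: [459.9, 42.9, 23.3]
tcp_rot: [179.5, 0.0, 83.8]
ft_force: [-0.3, -0.5, -0.1]
finger_gap: 27.5
```

```bash
python3 -m jog '[[0,0,0.004,0,28],[0,0,0.004,0,28]]'
python3 -m jog '[[0,0,0,0,0],[0,0,0,0,0],[0,0,0,0,0],[0,0,0,0,0],[0,0,0,0,0],[0,0,0,0,0]]' 20
```

```text
time: 20.05
tool_pos: [461.4, 42.9, 21.9]
tcp_rot: [179.4, 0.0, 83.8]
ft_force: [-7.8, -0.4, 15.7]
finger_gap: 24.1
time: 20.65
tool_pos: [462.3, 42.9, 22.7]
tcp_rot: [179.3, 0.0, 83.8]
ft_force: [-0.4, -0.1, 5.7]
finger_gap: 15.5
```

Gripped (15.5 mm). Lift and check how it hangs.

```bash
python3 -m jog '[[0,0,-0.05,0,0],[0,0,-0.1,0,0],[0,0,-0.15,0,0],[0,0,-0.2,0,0],[0,0,-0.22,0,0],[0,0,-0.22,0,0]]'
cat >> h.py <<'E'
def look(l,cams=('wrist','side','scene')):
    o=[]
    for n in cams:
        p=snap(n); u=pt(p,l); b=bbs(p,l,1); print(n,u,b)
        if u: o.append((p,u[0][0]))
    if len(o)>1: print('tri',tri(o).round(0)); 
    if len(o)>2: print(tri(o[:2]).round(0),tri(o[1:]).round(0))
E
python3 -c "
from h import *
s=r.sense();print(s['wrist_torque'],s['ft_force'])
look('black_spoon')
p=snap('wrist','w10.png');q=snap('side','s10.png')
import cv2
a=q['image'][60:260,180:380];b=p['image']
cv2.imwrite('pics/v10.png',np.hstack([cv2.resize(b,(400,300)),cv2.resize(a,(300,300))])[:,:,::-1])"
```

```text
time: 21.25
tool_pos: [461.7, 43.2, 247.2]
tcp_rot: [178.9, -0.0, 83.8]
ft_force: [0.4, -0.4, 0.3]
finger_gap: 16.4
[0.02824408 0.00075054 0.03672279] [ 0.35541968 -0.40955844  0.3441921 ]
wrist [([261.4, 291.0], 0.88)] [([249, 171, 273, 340], 0.57)]
side [([280.4, 163.6], 0.6)] [([273, 129, 326, 166], 0.64)]
scene [] [([254, 175, 280, 203], 0.45)]
tri [495.  40. 220.]
```

View pics/v10.png

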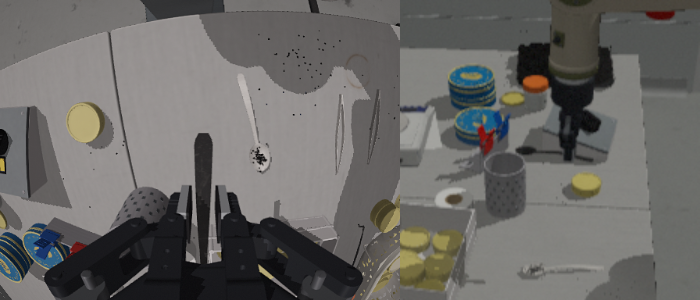

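The black spoon is held, handle end at (204,135) in the left panel, roughly level. I'll compute its tilt from the tail pixel.

```bash
cat >> h.py <<'E'
def tilt(p,uv,grip_len,x=None):
    # angle of tail (handle end seen at uv) above horizontal; tail lies in tool y-z plane through the grasp point
    T=pose(); G=T[:3,3]+T[:3,2]*3; o,d=ray(p,uv); n=T[:3,0]; P=o+d*(n@(G-o))/(n@d); v=T[:3,:3].T@(P-G)
    return v.round(1), round(np.degrees(np.arctan2(-v[2],-v[1])),1)
E
python3 - <<'E'
from h import *
p=snap('wrist')
print(tilt(p,(261,173),38)); T=pose()
for a in(0,20,40,60): print(a,proj(p,T[:3,3]+T[:3,2]*3+38*(-T[:3,1]*np.cos(np.radians(a))-T[:3,2]*np.sin(np.radians(a)))).round())
# wrist: bowl visible? side projection of bowl tip for tilt a
q=snap('side','s11.png')
for a in(0,15,30,45): print(a,proj(q,T[:3,3]+T[:3,2]*3+112*(T[:3,1]*np.cos(np.radians(a))+T[:3,2]*np.sin(np.radians(a)))).round())
E
```

```text
(array([ -0. , -28.9,  79.8]), np.float64(-70.1))
0 [262. 198.]
20 [262. 214.]
40 [262. 242.]
60 [262. 277.]
0 [254. 155.]
15 [256. 163.]
30 [259. 171.]
45 [265. 179.]
```

```bash
sed -i 's/T\[:3,2\]\*3; o,d/T[:3,2]*off; o,d/; s/def tilt(p,uv,grip_len,x=None)/def tilt(p,uv,off=18)/' h.py
python3 - <<'E'
from h import *
p=snap('wrist'); T=pose(); g=T[:3,3]+T[:3,2]*18
for a in(0,15,30,45,60): print(a,proj(p,g+41*(-T[:3,1]*np.cos(np.radians(a))-T[:3,2]*np.sin(np.radians(a)))).round())
q=snap('side')
for a in(0,10,20,30): print(a,proj(q,g+109*(T[:3,1]*np.cos(np.radians(a))+T[:3,2]*np.sin(np.radians(a)))).round())
look('cup');
E
```

```text
0 [261. 182.]
15 [261. 191.]
30 [262. 208.]
45 [262. 230.]
60 [262. 257.]
0 [255. 159.]
10 [256. 165.]
20 [258. 170.]
30 [260. 175.]
wrist [([189.0, 262.1], 0.68)] [([139, 238, 218, 341], 0.91)]
side [([247.1, 200.2], 0.72)] [([233, 162, 266, 205], 0.95)]
scene [([266.1, 200.3], 0.79)] [([253, 173, 276, 212], 0.67)]
tri [611. -91. -24.]
[612. -86. -24.] [ 618. -111.  -40.]
```

The spoon is held level at the fingertips. Plan: food end toward the robot (yaw −90), rest the tail on the cup's near rim and lower to lever it steep, then insert. Moving there while turning, then fitting the cup position.

```bash
python3 -m jog '[[0,0,0,64,0],[0,0,0,64,0],[0,0,0,64,0],[0,0,0,64,0],[0,0,0,64,0],[0,0,0,64,0],[0,0,0,64,0],[0,0,0,64,0]]' >/dev/null
python3 -m jog '[[0,0,0,64,0],[0,0,0,64,0],[0,0,0,64,0],[0,0,0,64,0],[0,0,0,64,0],[0,0,0,64,0],[0,0,0,64,0],[0,0,0,64,0]]' >/dev/null
python3 -m jog '[[0,0,0,46,0],[0,0,0,46,0],[0,0,0,46,0],[0,0,0,46,0],[0,0,0,46,0],[0,0,0,46,0]]'
cat >> h.py <<'E'
from scipy.optimize import least_squares
def fitcup():
    t=np.linspace(0,2*np.pi,40); ob=[]
    for n in('wrist','side','scene'):
        p=snap(n); b=bbs(p,'cup',1); print(n,b)
        if b and b[0][1]>.5: ob.append((p,np.array(b[0][0])))
    def f(v,k=None):
        res=[]
        for p,b in ob:
            P=[proj(p,[v[0]+44*np.cos(a),v[1]+44*np.sin(a),z]) for a in t for z in(0,115)]
            P=np.array(P); res.append(np.r_[P.min(0),P.max(0)]-b-[-.5,-.5,.5,.5])
        return np.concatenate(res)
    s=least_squares(f,[603,-75],loss='soft_l1'); print(s.x.round(1),s.fun.round(1)if 0 else f(s.x).round(1)); return s.x
E
python3 - <<'E'
from h import *
fitcup(); go(530,-77,235,-90)
E
```

```text
time: 24.65
tool_pos: [459.6, 43.2, 242.7]
tcp_rot: [-179.3, -0.1, -91.2]
ft_force: [0.1, 0.2, -0.2]
finger_gap: 15.8
wrist [([320, 0, 434, 91], 0.66)]
side [([234, 162, 266, 206], 0.77)]
scene [([254, 171, 276, 211], 0.8)]
[594.8 -76.5] [ 0.2 -1.7 -0.5  2.4  3.9 -0.5 -1.4 -1.2 -0.2  1.4  1.1 -1.4]
shift [0.1193, -0.0719, 0.0088] turn -0.7 rows 3
```

```bash
python3 -m jog '[[0.12,-0.065,0.01,-1,0],[0.12,-0.065,0.03,-1,0],[0.12,-0.065,0.07,-1,0],[0.12,-0.065,0.07,-1,0],[0.12,-0.065,0.07,-1,0]]'
python3 - <<'E'
from h import *
fitcup(); p=snap('wrist','w12.png'); print(proj(p,[598,-77,115]))
g=cv2.GaussianBlur(cv2.cvtColor(p['image'],7),(5,5),0)
cv2.imwrite('pics/v12.png',p['image'][:,:,::-1])
E
```

```text
time: 25.45
tool_pos: [522.3, -78.2, 170.9]
tcp_rot: [-179.6, -0.0, -89.8]
ft_force: [-0.8, -0.1, -0.6]
finger_gap: 15.6
wrist [([179, 32, 332, 181], 0.75)]
side [([236, 162, 265, 203], 0.95)]
scene [([255, 171, 275, 213], 0.85)]
[598.3 -76.4] [ 4.6  2.4 -2.5 -2.7  0.8 -0.5 -1.4  1.7 -1.9  0.9  1.3 -3.8]
[259.76456344 111.79716106]
```

View pics/v12.png

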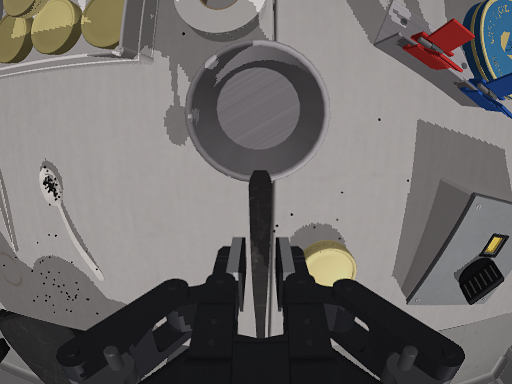

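Cup rim circle centre (258,111), agreeing with (598,-77) to 1–2 mm; spoon tail at (260,173) over the rim edge, sign still yellow. Lever now.

```bash
python3 -m jog '[[0,-0.014,0,0,0],[0,-0.014,0.03,0,0],[0,-0.014,0.035,0,0],[0,-0.014,0.041,0,0],[0,-0.014,0.047,0,0],[0,-0.014,0.053,0,0],[0,-0.014,0.057,0,0],[0,-0.014,0.057,0,0]]'
cat >> h.py <<'E'
def tail(p,L,off=18,rng=range(-30,86,5)):
    T=pose(); g=T[:3,3]+T[:3,2]*off
    return {a:proj(p,g+L*(-T[:3,1]*np.cos(np.radians(a))-T[:3,2]*np.sin(np.radians(a)))).round().astype(int).tolist()[1] for a in rng}
E
python3 -c "
from h import *
p=snap('wrist','w13.png');print(tail(p,41))
print(cv2.cvtColor(p['image'],7)[140:300:3,258:264].mean(1).round().astype(int).tolist(), bbs(p,'black_spoon'))"
```

```text
time: 26.6
tool_pos: [539.2, -77.1, 118.3]
tcp_rot: [-179.2, -0.1, -89.7]
ft_force: [-2.2, -0.4, 1.2]
finger_gap: 15.3
{-30: 181, -25: 179, -20: 179, -15: 178, -10: 179, -5: 180, 0: 181, 5: 184, 10: 187, 15: 191, 20: 196, 25: 201, 30: 207, 35: 214, 40: 222, 45: 230, 50: 238, 55: 247, 60: 256, 65: 265, 70: 274, 75: 282, 80: 290, 85: 298}
[118, 117, 118, 122, 118, 117, 116, 116, 116, 117, 115, 119, 127, 91, 91, 91, 91, 91, 91, 91, 91, 91, 91, 91, 91, 90, 91, 31, 23, 24, 24, 26, 28, 28, 28, 28, 30, 31, 30, 32, 33, 42, 48, 52, 52, 52, 49, 51, 50, 48, 48, 49, 50, 129] [([243, 219, 276, 299], 0.71)]
```

Tail at row 221 → about 40° already. A bit deeper, then lift over and insert.

```bash
python3 -m jog '[[0,0,0.004,0,0],[0,0,0.007,0,0],[0,0,0.007,0,0],[0,0,-0.04,0,0],[0,0,-0.08,0,0],[0,-0.03,-0.11,0,0],[0,-0.07,-0.11,0,0],[0,-0.098,-0.11,0,0]]'
python3 -m jog '[[0,0,0,0,0],[0,0,0,0,0]]'
python3 -c "
from h import *
p=snap('wrist','w14.png');print(tail(p,41))
print(cv2.cvtColor(p['image'],7)[140:300:3,258:264].mean(1).round().astype(int).tolist(), bbs(p,'black_spoon'),bbs(snap('side'),'black_spoon')); go(640,-77,150,-90)"
```

```text
time: 27.5
tool_pos: [638.1, -76.4, 231.8]
tcp_rot: [-178.9, -0.2, -89.7]
ft_force: [-0.4, -0.1, 0.1]
finger_gap: 15.7
time: 27.7
tool_pos: [638.1, -76.2, 231.0]
tcp_rot: [-179.0, -0.1, -89.6]
ft_force: [-0.1, 0.1, -0.8]
finger_gap: 15.5
{-30: 182, -25: 180, -20: 180, -15: 179, -10: 180, -5: 181, 0: 182, 5: 185, 10: 188, 15: 192, 20: 197, 25: 202, 30: 208, 35: 215, 40: 223, 45: 231, 50: 239, 55: 248, 60: 257, 65: 266, 70: 275, 75: 283, 80: 291, 85: 299}
[112, 110, 110, 110, 109, 109, 110, 110, 110, 77, 74, 76, 65, 80, 80, 70, 75, 81, 126, 144, 102, 103, 103, 103, 105, 106, 102, 102, 103, 103, 104, 78, 28, 19, 18, 20, 21, 21, 22, 24, 22, 30, 37, 42, 43, 43, 42, 41, 40, 164, 156, 157, 156, 157] [([243, 235, 274, 288], 0.65)] [([223, 130, 262, 159], 0.58)]
shift [0.0004, -0.0012, 0.0819] turn 0.3 rows 2
```

47°. Insert and push upright.

```bash
python3 -m jog '[[0,0,0.03,0,0],[0,0,0.06,0,0],[0,0,0.08,0,0],[0,0.01,0.08,0,0],[0,0.02,0.08,0,0],[0,0.03,0.08,0,0],[0,0.038,0.08,0,0],[0,0.038,0.08,0,0]]'
python3 -m jog '[[0,0,0.01,0,0],[0,0,0.015,0,0],[0,0,0.015,0,0]]'
python3 -c "
from h import *
p=snap('wrist','w15.png');print(tail(p,41))
print(cv2.cvtColor(p['image'],7)[140:300:3,258:264].mean(1).round().astype(int).tolist(), bbs(p,'black_spoon'))"
```

```text
time: 28.7
tool_pos: [599.8, -76.9, 151.6]
tcp_rot: [-179.0, -0.2, -89.7]
ft_force: [0.9, -0.0, -0.9]
finger_gap: 14.7
time: 29.0
tool_pos: [599.3, -76.7, 134.8]
tcp_rot: [-179.1, -0.1, -89.7]
ft_force: [0.4, -0.1, -0.7]
finger_gap: 15.2
{-30: 181, -25: 179, -20: 178, -15: 178, -10: 178, -5: 179, 0: 181, 5: 184, 10: 187, 15: 191, 20: 195, 25: 201, 30: 207, 35: 214, 40: 221, 45: 230, 50: 238, 55: 247, 60: 256, 65: 265, 70: 274, 75: 282, 80: 290, 85: 298}
[114, 116, 76, 79, 82, 68, 83, 84, 86, 68, 84, 84, 111, 117, 78, 110, 108, 107, 107, 108, 109, 108, 108, 108, 112, 109, 107, 107, 107, 108, 108, 110, 14, 21, 25, 30, 23, 17, 25, 26, 27, 24, 19, 15, 17, 17, 17, 19, 28, 84, 83, 82, 82, 82] [([248, 235, 275, 289], 0.61)]
```

```bash
python3 -c "
from h import *
p=snap('wrist');q=snap('side');s=snap('scene')
A=cv2.resize(p['image'][120:320,160:360],(400,400));B=cv2.resize(q['image'][110:210,200:300],(400,400),interpolation=2)
cv2.imwrite('pics/v15.png',np.hstack([A,B])[:,:,::-1])"
```

```text
(no output)
```

View pics/v15.png

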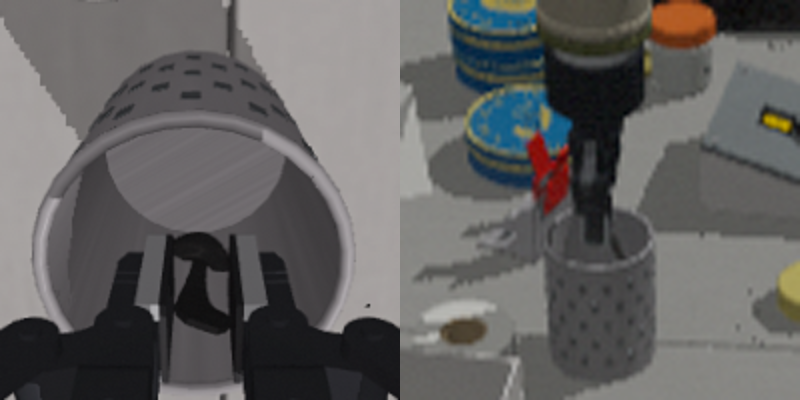

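The spoon stands steeply in the cup: handle end at (200,245) in the left panel, and the side view shows it inside. Release and lift.

```bash
python3 -m jog '[[0,0,0,0,32],[0,0,0,0,32],[0,0,0,0,36],[0,0,0,0,36],[0,0,-0.05,0,40],[0,0,-0.1,0,50],[0,0,-0.12,0,50]]'
python3 -m jog '[[0,0,0,0,50],[0,0,0,0,50]]' >/dev/null
python3 -c "
from h import *
look('black_spoon'); p=snap('wrist'); print([at(p,u,150).round(0) for u,c in pt(p,'black_spoon',2)], [at(p,u,4).round(0) for u,c in pt(p,'spoon_a',2)],bbs(p,'spoon_a'))"
```

```text
time: 29.95
tool_pos: [599.9, -77.0, 262.9]
tcp_rot: [-178.5, -0.3, -89.7]
ft_force: [1.1, -0.8, 1.2]
finger_gap: 42.4
wrist [([261.3, 173.2], 0.69)] [([248, 146, 271, 196], 0.72)]
side [([291.4, 143.2], 0.69)] []
scene [([264.9, 187.6], 0.49)] [([268, 150, 303, 178], 0.24)]
tri [549. -69. 162.]
[548. -92. 180.] [457.  79. 301.]
[array([626., -77., 150.])] [array([467., 156.,   4.])] [([84, 204, 132, 279], 0.69)]
```

Released inside the cup. Back to the grainy spoon.

```bash
python3 -m jog '[[-0.192,0.17,0,-64,50],[-0.192,0.17,0,-64,50],[-0.192,0.17,0,-64,50],[-0.192,0.17,0,-64,50],[-0.192,0.17,0,-64,50],[-0.192,0.17,0,-64,50],[-0.192,0.17,0,-64,50],[-0.192,0.17,0,-64,50]]' >/dev/null
python3 -m jog '[[0,0,0,-64,50],[0,0,0,-64,50],[0,0,0,-64,50],[0,0,0,-64,50],[0,0,0,-64,50],[0,0,0,-64,50],[0,0,0,-64,50],[0,0,0,-64,50]]' >/dev/null
python3 -m jog '[[0,0,0.08,-61,50],[0,0,0.08,-61,50],[0,0,0.08,-61,50],[0,0,0.08,-61,50],[0,0,0.08,-61,50],[0,0,0.08,-61,50],[0,0,0.08,-61,50],[0,0,0.08,-61,50]]'
cat >> h.py <<'E'
def blob(p,b,dark=False,thr=25):
    # principal axis ends of the bright (or dark) thing in the bbox
    x0,y0,x1,y1=[int(v) for v in b]; x0-=4;y0-=4;x1+=4;y1+=4
    g=cv2.cvtColor(p['image'],7)[y0:y1,x0:x1].astype(float); bg=np.median(g)
    m=((bg-g if dark else g-bg)>thr).astype(np.uint8)
    n,lab,st,_=cv2.connectedComponentsWithStats(m,connectivity=8)
    k=1+np.argmax(st[1:,4]); ys,xs=np.where(lab==k); P=np.c_[xs+x0,ys+y0].astype(float); c=P.mean(0)
    d=np.linalg.svd(P-c,full_matrices=False)[2][0]; t=(P-c)@d
    e=[P[np.argsort(t)[:12]].mean(0),P[np.argsort(t)[-12:]].mean(0)]
    return st[k,4],[v.round(1).tolist() for v in sorted(e,key=lambda v:v[1])],round(bg)
E
python3 - <<'E'
from h import *
p=snap('wrist','w16.png')
for b,c in bbs(p,'spoon_a',2)[:1]:
    print(b,c); n,e,bg=blob(p,b); print(n,e,bg); axis(p,e[0],e[1],-40)
    cv2.imwrite('pics/c16.png',p['image'][:,:,::-1])
print([(at(p,u,4).round(0),c) for u,c in pt(p,'spoon_a',2)])
E
```

```text
time: 33.2
tool_pos: [431.0, 114.4, 178.5]
tcp_rot: [178.5, 0.5, 100.2]
ft_force: [-0.5, 0.4, 0.2]
finger_gap: 43.0
[280, 136, 303, 273] 0.83
591 [[287.1, 138.9], [296.5, 206.7]] 150
L 73 mid [425.2 144.4   5. ] yaw 19.7 grip [387.6 131.    5. ]
[(array([464., 158.,   4.]), 0.79)]
```

Run:
```python
from h import *
p=snap('wrist')
for f in((291,271),(295,271),(299,271)): axis(p,(286,138),f,-40)
g=cv2.cvtColor(p['image'],7)
for y in range(136,280,8): print(y,g[y,272:312:2].tolist())
go(425,145,60,105)
```

```text
L 156 mid [465.9 149.9   5. ] yaw 13.9 grip [427.1 140.3   5. ]
L 157 mid [465.5 152.3   5. ] yaw 15.6 grip [427.  141.5   5. ]
L 157 mid [465.2 154.6   5. ] yaw 17.4 grip [427.  142.7   5. ]
136 [149, 147, 148, 150, 152, 150, 150, 145, 154, 146, 149, 149, 149, 149, 149, 148, 150, 144, 101, 102]
144 [149, 149, 150, 150, 150, 161, 177, 178, 177, 178, 178, 154, 148, 148, 149, 150, 149, 149, 150, 141]
152 [149, 149, 150, 149, 150, 148, 183, 191, 189, 186, 184, 180, 145, 149, 149, 150, 150, 150, 149, 149]
160 [149, 149, 149, 150, 150, 150, 161, 190, 189, 190, 189, 189, 160, 149, 150, 151, 151, 150, 149, 149]
168 [148, 149, 150, 149, 151, 152, 152, 169, 185, 186, 186, 186, 179, 138, 151, 151, 150, 150, 149, 149]
176 [147, 148, 149, 149, 150, 149, 150, 148, 181, 188, 186, 187, 185, 129, 153, 152, 150, 149, 148, 150]
184 [149, 150, 150, 149, 150, 150, 148, 150, 137, 185, 181, 180, 179, 161, 150, 149, 150, 148, 148, 148]
192 [148, 149, 150, 149, 150, 149, 150, 150, 148, 144, 177, 177, 178, 181, 118, 150, 149, 150, 149, 150]
200 [149, 150, 151, 150, 149, 149, 149, 149, 149, 149, 171, 179, 178
[... 301 characters left out ...]
 149, 149, 144, 173, 176, 125, 147, 150, 149, 149]
232 [149, 148, 150, 149, 150, 150, 149, 150, 150, 150, 150, 149, 148, 169, 173, 179, 150, 150, 149, 148]
240 [150, 150, 148, 148, 148, 149, 151, 151, 150, 149, 148, 148, 148, 149, 150, 17, 24, 117, 114, 113]
248 [148, 146, 147, 147, 148, 149, 149, 149, 150, 132, 140, 75, 153, 160, 51, 19, 22, 21, 117, 114]
256 [148, 149, 147, 148, 149, 150, 152, 151, 122, 142, 148, 158, 159, 12, 16, 20, 18, 22, 24, 101]
264 [149, 147, 148, 149, 149, 149, 148, 148, 148, 150, 82, 71, 166, 150, 16, 18, 20, 18, 20, 24]
272 [147, 148, 150, 149, 149, 148, 148, 147, 146, 147, 148, 155, 162, 159, 9, 19, 18, 19, 18, 17]
shift [0.0322, -0.0038, 0.118] turn -5.1 rows 3
```

Run:
```python
from h import *
p=snap('wrist')
a=at(p,(287.5,138.5),5);b=at(p,(301.3,232),5);d=(b-a)/np.linalg.norm(b-a)
print(a,b,'yaw',np.degrees(np.arctan2(d[1],d[0])),'grip',a+d*(83-40)); g=a+d*43
go(g[0],g[1],60,90+np.degrees(np.arctan2(d[1],d[0])))
```

```text
[390.26577187 132.68547246   5.        ] [488.57482247 168.55355079   5.        ] yaw 20.04450870356106 grip [430.66111774 147.42372312   5.        ]
shift [0.0337, 0.0023, 0.1182] turn -10.1 rows 3
```

```bash
python3 -m jog '[[0.034,0.002,0.04,-8,42],[0.034,0.002,0.08,-10,42],[0.034,0.002,0.118,-10,42],[0.034,0.002,0.118,-10,42],[0.034,0.002,0.118,-10,42]]'
python3 - <<'E'
from h import *
p=snap('wrist'); g=cv2.cvtColor(p['image'],7)
T=pose(); 
for dy in(-30,-15,0,15): 
    X=T[:3,3]+T[:3,1]*dy; X[2]=5; u=proj(p,X); y=int(round(u[1])); print(dy,u.round(1),g[y,int(u[0])-24:int(u[0])+25:3].tolist())
go(430.7,147.4,20,110)
E
```

```text
time: 33.95
tool_pos: [429.8, 147.6, 60.3]
tcp_rot: [178.7, 0.7, 109.8]
ft_force: [-0.3, 0.6, -0.4]
finger_gap: 35.8
-30 [261.7 183.4] [151, 152, 152, 152, 151, 192, 199, 191, 186, 185, 186, 133, 151, 151, 152, 152, 153]
-15 [261.6 206.1] [151, 152, 153, 155, 154, 180, 184, 186, 188, 186, 190, 152, 152, 154, 154, 153, 153]
0 [261.6 227.4] [152, 151, 151, 152, 151, 175, 188, 189, 188, 186, 178, 103, 154, 152, 152, 151, 150]
15 [261.5 247.4] [150, 150, 151, 152, 151, 158, 180, 180, 181, 182, 129, 131, 151, 151, 151, 151, 152]
shift [0.0003, -0.0018, 0.0418] turn -0.2 rows 1
```

Centred to within 1–2 mm. Descend, grip and lift.

```bash
python3 -m jog '[[0,0,0.03,0,34],[0,0,0.038,0,30],[0,0,0.04,0,30],[0,0,0.04,0,30]]'
python3 -m jog '[[0,0,0.001,0,0],[0,0,0.001,0,0],[0,0,0.001,0,0],[0,0,0.001,0,0],[0,0,0.001,0,0],[0,0,0.001,0,0]]' 20
```

```text
time: 34.4
tool_pos: [433.2, 147.8, 23.1]
tcp_rot: [178.4, 0.8, 109.8]
ft_force: [0.3, 0.2, 0.9]
finger_gap: 25.8
time: 35.0
tool_pos: [434.3, 148.0, 23.3]
tcp_rot: [178.3, 0.8, 109.8]
ft_force: [-1.4, 0.6, 7.7]
finger_gap: 18.3
```

```bash
python3 -m jog '[[0,0,-0.05,0,0],[0,0,-0.1,0,0],[0,0,-0.15,0,0],[0,0,-0.18,8,0],[0,0,-0.18,16,0],[0,0,-0.18,24,0],[0,0,-0.18,32,0],[0,0,-0.18,40,0]]'
python3 -m jog '[[0,0,0,68,0],[0,0,0,68,0],[0,0,0,68,0],[0,0,0,68,0],[0,0,0,68,0],[0,0,0,68,0],[0,0,0,68,0],[0,0,0,68,0]]' >/dev/null
python3 -m jog '[[0,0,0,68,0],[0,0,0,68,0],[0,0,0,68,0],[0,0,0,68,0],[0,0,0,68,0],[0,0,0,68,0],[0,0,0,68,0],[0,0,0,68,0]]' >/dev/null
python3 -c "
from h import *
go(522,-76,171,-90)"
```

```text
time: 35.8
tool_pos: [428.5, 148.6, 203.5]
tcp_rot: [178.2, -0.5, 69.5]
ft_force: [-0.0, 0.3, -0.6]
finger_gap: 18.5
shift [0.2428, 0.0016, 0.0365] turn 22.8 rows 5
```

```bash
python3 -m jog '[[0.243,0,0,23,0],[0.243,0,0,23,0],[0.243,0,0,23,0],[0.243,0,0.02,23,0],[0.243,0,0.036,23,0],[0.243,0,0.036,23,0],[0.243,0,0.036,23,0]]'
python3 - <<'E'
from h import *
p=snap('wrist','w17.png'); print(bbs(p,'black_spoon'),pt(p,'black_spoon'))
g=cv2.cvtColor(p['image'],7); print(proj(p,[598,-77,115]))
# dark pixels within rim circle
m=(g<60).astype(np.uint8); m[:20]=0; m[230:]=0; m[:,:170]=0; m[:,345:]=0
n,l,st,c=cv2.connectedComponentsWithStats(m)
for k in range(1,n):
    if st[k,4]>25: print(st[k],c[k].round())
print(tail(p,45)); print(g[140:260:3,258:264].mean(1).round().astype(int).tolist())
q=snap('side');b=q['image'][135:215,225:275]; cv2.imwrite('pics/c17.png',np.hstack([cv2.resize(p['image'][0:300,130:430],(500,500)),cv2.resize(b,(300,500))])[:,:,::-1])
E
```

```text
time: 38.1
tool_pos: [522.8, -76.3, 170.4]
tcp_rot: [-178.3, -0.1, -90.4]
ft_force: [-0.5, 1.0, -0.8]
finger_gap: 18.4
[([246, 25, 275, 148], 0.7)] [([259.1, 96.0], 0.95)]
[259.35470253 110.16591498]
[ 190   26  134  120 5066] [260.  83.]
[272 201   2  29  32] [273. 216.]
{-30: 173, -25: 171, -20: 170, -15: 170, -10: 170, -5: 171, 0: 172, 5: 175, 10: 178, 15: 182, 20: 187, 25: 194, 30: 201, 35: 208, 40: 217, 45: 226, 50: 236, 55: 246, 60: 256, 65: 267, 70: 277, 75: 287, 80: 296, 85: 304}
[22, 22, 91, 110, 79, 79, 79, 79, 79, 126, 127, 127, 132, 129, 130, 130, 132, 137, 137, 135, 138, 141, 137, 138, 140, 138, 140, 137, 139, 135, 136, 135, 135, 137, 136, 136, 132, 155, 169, 179]
```

Black spoon leans on the far (+x) rim. Lever the second spoon on the near rim.

```bash
python3 -m jog '[[0,-0.014,0,0,0],[0,-0.014,0.03,0,0],[0,-0.015,0.036,0,0],[0,-0.016,0.042,0,0],[0,-0.016,0.048,0,0],[0,-0.016,0.054,0,0],[0,-0.016,0.059,0,0],[0,-0.016,0.059,0,0]]'
python3 - <<'E'
from h import *
p=snap('wrist'); g=cv2.cvtColor(p['image'],7); print(tail(p,45)); print([(140+3*i,int(v)) for i,v in enumerate(g[140:300:3,258:264].mean(1))])
E
```

```text
time: 39.1
tool_pos: [541.3, -74.7, 113.5]
tcp_rot: [-178.1, -0.2, -90.1]
ft_force: [-2.3, -0.8, 0.4]
finger_gap: 17.9
{-30: 174, -25: 172, -20: 171, -15: 171, -10: 171, -5: 172, 0: 173, 5: 176, 10: 179, 15: 183, 20: 188, 25: 194, 30: 201, 35: 209, 40: 217, 45: 226, 50: 236, 55: 246, 60: 256, 65: 266, 70: 276, 75: 286, 80: 295, 85: 303}
[(140, 37), (143, 44), (146, 50), (149, 58), (152, 63), (155, 63), (158, 61), (161, 24), (164, 21), (167, 24), (170, 25), (173, 28), (176, 28), (179, 124), (182, 121), (185, 91), (188, 92), (191, 92), (194, 92), (197, 92), (200, 92), (203, 92), (206, 92), (209, 91), (212, 91), (215, 91), (218, 91), (221, 91), (224, 91), (227, 91), (230, 91), (233, 91), (236, 91), (239, 91), (242, 147), (245, 149), (248, 94), (251, 102), (254, 107), (257, 108), (260, 106), (263, 102), (266, 184), (269, 189), (272, 184), (275, 182), (278, 55), (281, 176), (284, 174), (287, 175), (290, 174), (293, 174), (296, 174), (299, 173)]
```

53°. Lift, turn so it enters from another side, clear of the black handle.

```bash
python3 -m jog '[[0,0,-0.05,0,0],[0,0,-0.1,0,0],[0,0,-0.15,0,0],[-0.037,-0.071,-0.155,-8,0],[-0.037,-0.071,-0.155,-16,0],[-0.037,-0.071,-0.155,-24,0],[-0.037,-0.071,-0.155,-32,0],[-0.037,-0.071,-0.155,-40,0]]' >/dev/null
python3 -m jog '[[0,0,0,-8,0],[0,0,0,-16,0],[0,0,0,-24,0],[0,0,0,-30,0],[0,0,0,-30,0]]'
python3 - <<'E'
from h import *
p=snap('wrist'); g=cv2.cvtColor(p['image'],7); print(tail(p,45,rng=range(40,80,5))); print([(200+3*i,int(v)) for i,v in enumerate(g[200:300:3,258:264].mean(1))])
go(612,-38,150,-20)
E
```

```text
time: 40.45
tool_pos: [607.4, -37.2, 270.7]
tcp_rot: [-179.5, -1.8, -19.7]
ft_force: [0.6, -0.4, -0.3]
finger_gap: 17.8
{40: 216, 45: 225, 50: 235, 55: 245, 60: 255, 65: 265, 70: 275, 75: 284}
[(200, 94), (203, 97), (206, 25), (209, 18), (212, 96), (215, 95), (218, 59), (221, 60), (224, 60), (227, 60), (230, 60), (233, 77), (236, 119), (239, 89), (242, 92), (245, 98), (248, 100), (251, 101), (254, 102), (257, 100), (260, 99), (263, 97), (266, 146), (269, 170), (272, 165), (275, 162), (278, 160), (281, 8), (284, 27), (287, 127), (290, 159), (293, 159), (296, 104), (299, 99)]
shift [0.0007, 0.0002, 0.1208] turn 0.1 rows 3
```

```bash
python3 -m jog '[[0.001,0,0.05,0,0],[0.001,0,0.09,0,0],[0.001,0,0.12,0,0],[0.001,0,0.12,0,0],[0.001,0.01,0.12,0,0],[0.001,0.018,0.12,0,0],[0.001,0.025,0.122,0,0],[0.001,0.025,0.122,0,0]]'
python3 - <<'E'
from h import *
p=snap('wrist','w18.png'); g=cv2.cvtColor(p['image'],7); print(tail(p,45,rng=range(40,90,5))); print([(200+3*i,int(v)) for i,v in enumerate(g[200:310:3,258:264].mean(1))]);go(604,-60,140,-20)
E
```

```text
time: 41.3
tool_pos: [604.2, -63.0, 149.9]
tcp_rot: [-179.5, -1.9, -20.0]
ft_force: [0.2, 0.8, -0.2]
finger_gap: 18.0
{40: 214, 45: 223, 50: 233, 55: 243, 60: 253, 65: 263, 70: 273, 75: 283, 80: 292, 85: 300}
[(200, 105), (203, 102), (206, 102), (209, 103), (212, 104), (215, 104), (218, 103), (221, 103), (224, 106), (227, 107), (230, 34), (233, 29), (236, 42), (239, 65), (242, 72), (245, 84), (248, 90), (251, 90), (254, 85), (257, 73), (260, 73), (263, 71), (266, 70), (269, 69), (272, 68), (275, 146), (278, 66), (281, 67), (284, 67), (287, 67), (290, 67), (293, 67), (296, 67), (299, 67), (302, 67), (305, 67), (308, 66)]
shift [-0.0013, -0.0021, 0.0096] turn -0.0 rows 1
```

```bash
python3 -m jog '[[0,0,0.008,0,0],[0,0,0.008,0,36],[0,0,0.008,0,36],[0,0,0.008,0,38],[0,0,0.008,0,38],[0,0,-0.05,0,38],[0,0,-0.1,0,50],[0,0,-0.13,0,50]]'
python3 -m jog '[[0,0,0,0,50],[0,0,0,0,50]]' >/dev/null
python3 - <<'E'
from h import *
p=snap('wrist','w19.png'); print(proj(p,[598,-77,115]))
for l in('black_spoon','spoon_a'): print(l,bbs(p,l),pt(p,l))
q=snap('side'); print(bbs(q,'cup',1),[ (l,bbs(q,l)) for l in('black_spoon','spoon_a')])
go(430,280,200,92)
E
```

```text
time: 42.15
tool_pos: [600.1, -62.0, 283.0]
tcp_rot: [-179.5, -2.1, -20.0]
ft_force: [0.7, -0.2, 0.4]
finger_gap: 42.5
[255.51462499 194.2406386 ]
black_spoon [([229, 171, 300, 189], 0.6)] [([262.3, 177.7], 0.84)]
spoon_a [([242, 183, 270, 198], 0.58), ([328, 246, 356, 285], 0.41)] [([256.0, 188.0], 0.68)]
[([232, 161, 264, 206], 0.61)] [('black_spoon', []), ('spoon_a', [])]
shift [-0.2793, -0.2625, 0.0748] turn -112.0 rows 14
```

Both spoons are detected inside the cup (256,188 and 262,178). Now over the tweezers.

```bash
python3 -m jog '[[-0.279,-0.262,0,-68,40],[-0.279,-0.262,0,-68,40],[-0.279,-0.262,0,-68,40],[-0.279,-0.262,0,-68,40],[-0.279,-0.262,0,-68,40],[-0.279,-0.262,0,-68,40],[-0.279,-0.262,0,-68,40],[-0.279,-0.262,0,-68,40]]' >/dev/null
python3 -c "
from h import *
go(425,325,190,92)"
```

```text
shift [0.0299, -0.0312, 0.0845] turn -43.5 rows 6
```

```bash
python3 -m jog '[[0.03,-0.031,0.04,-43.5,40],[0.03,-0.031,0.085,-43.5,40],[0.03,-0.031,0.085,-43.5,40],[0.03,-0.031,0.085,-43.5,40],[0.03,-0.031,0.085,-43.5,40],[0.03,-0.031,0.085,-43.5,40],[0.03,-0.031,0.085,-43.5,40],[0.03,-0.031,0.085,-43.5,40]]'
python3 - <<'E'
from h import *
p=snap('wrist','w20.png')
B=bbs(p,'tweezers_a',3); print(B,[(u,c,at(p,u,4).round(0)) for u,c in pt(p,'tweezers_a',3)])
# rectified top view at z=4: x 400..600, y 240..420, 4 px/mm
xs=np.arange(600,400,-.333); ys=np.arange(430,230,-.333)
o=np.array([[proj(p,[x,y,4]) for y in ys] for x in xs],np.float32)
im=cv2.remap(p['image'],o[...,0],o[...,1],cv2.INTER_CUBIC); cv2.imwrite('pics/v20.png',im[:,:,::-1]); np.save('rect.npy',im)
E
```

```text
time: 44.4
tool_pos: [425.3, 324.9, 189.6]
tcp_rot: [178.0, 0.2, 91.7]
ft_force: [0.4, 0.1, -0.9]
finger_gap: 34.3
[([290, 159, 314, 260], 0.83), ([217, 164, 236, 245], 0.81)] [([300.6, 217.9], 0.94, array([480., 371.,   4.])), ([224.4, 226.2], 0.55, array([494., 285.,   4.]))]
```

View pics/v20.png

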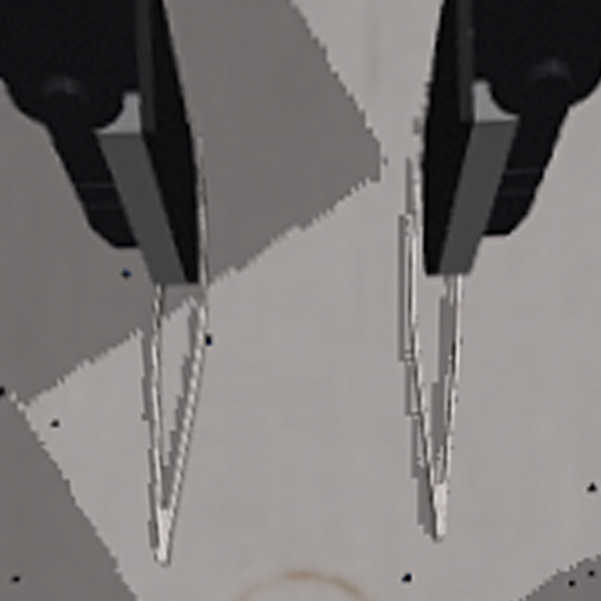

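Both tweezers have their joined (handle) end toward the robot: pixel (163,560) → (413,376), and (440,540) → (420,283); the points lead away. (That was the 16th and last view.) Grip the right-hand one at x ≈ −20.

```bash
python3 -c "
from h import *
go(475,284.5,60,91)"
```

```text
shift [-0.0415, 0.0438, 0.1314] turn 0.8 rows 3
```

```bash
python3 -m jog '[[-0.042,0.044,0.04,1,42],[-0.042,0.044,0.09,1,42],[-0.042,0.044,0.13,1,42],[-0.042,0.044,0.13,1,42],[-0.042,0.044,0.13,1,42]]'
cat >> h.py <<'E'
def cross(p,z=5,w=24,st=3):
    g=cv2.cvtColor(p['image'],7); T=pose()
    for dy in(-45,-30,-15,0,15):
        X=T[:3,3]+T[:3,1]*dy; X[2]=z; u=proj(p,X); y=int(round(u[1])); a=proj(p,X+T[:3,0]*10)[0]-u[0]
        print(dy,u.round(1),'px/10mm',round(a,1),g[y,int(u[0])-w:int(u[0])+w+1:st].tolist())
E
python3 - <<'E'
from h import *
p=snap('wrist','w21.png'); cross(p); go(475,284.5,21,91)
E
```

```text
time: 45.05
tool_pos: [473.9, 283.3, 60.1]
tcp_rot: [178.2, 0.3, 90.8]
ft_force: [0.0, 0.4, 0.5]
finger_gap: 36.0
-45 [263.3 158.9] px/10mm 16.8 [143, 144, 145, 145, 144, 145, 145, 139, 172, 174, 99, 99, 148, 146, 147, 147, 145]
-30 [263.2 182.7] px/10mm 16.3 [144, 142, 143, 143, 145, 145, 140, 162, 117, 97, 173, 148, 99, 147, 144, 143, 144]
-15 [263.1 205.4] px/10mm 15.9 [145, 144, 145, 144, 144, 145, 173, 98, 100, 127, 139, 149, 109, 146, 145, 145, 144]
0 [263.  226.8] px/10mm 15.4 [144, 145, 144, 144, 144, 153, 124, 98, 147, 145, 144, 156, 107, 113, 146, 145, 145]
15 [263.  246.7] px/10mm 14.9 [146, 144, 144, 144, 146, 176, 97, 99, 135, 144, 145, 145, 165, 137, 97, 145, 144]
shift [0.0002, -0.0021, 0.0415] turn -0.2 rows 1
```

```bash
python3 -m jog '[[0,0,0.03,0,34],[0,-0.001,0.038,0,28],[0,-0.001,0.041,0,28],[0,-0.001,0.041,0,28]]'
python3 -m jog '[[0,0,0,0,0],[0,0,0,0,0],[0,0,0,0,0],[0,0,0,0,0],[0,0,0,0,0],[0,0,0,0,0]]' 20
python3 -m jog '[[0,0,-0.05,0,0],[0,0,-0.1,0,0],[0,0,-0.15,0,0],[0,0,-0.19,8,0],[0,0,-0.19,16,0],[0,0,-0.19,24,0],[0,0,-0.19,32,0],[0,0,-0.19,40,0]]'
```

```text
time: 45.5
tool_pos: [476.6, 284.9, 23.0]
tcp_rot: [177.9, 0.1, 90.8]
ft_force: [-0.9, 0.4, -0.4]
finger_gap: 23.7
time: 46.1
tool_pos: [477.3, 285.3, 23.9]
tcp_rot: [177.8, 0.1, 90.8]
ft_force: [-0.1, 0.1, 6.3]
finger_gap: 13.7
time: 46.9
tool_pos: [469.8, 285.3, 213.7]
tcp_rot: [178.3, -1.3, 50.5]
ft_force: [0.2, 0.6, -0.6]
finger_gap: 13.9
```

```bash
python3 -c "
from h import *
go(510,-76,213,-90)"
python3 -m jog '[[0,0,0,68,0],[0,0,0,68,0],[0,0,0,68,0],[0,0,0,68,0],[0,0,0,68,0],[0,0,0,68,0],[0,0,0,68,0],[0,0,0,68,0]]' >/dev/null
python3 -m jog '[[0,0,0,68,0],[0,0,0,68,0],[0,0,0,68,0],[0,0,0,68,0],[0,0,0,68,0],[0,0,0,68,0],[0,0,0,68,0],[0,0,0,68,0]]' 
python3 -c "
from h import *
go(510,-76,171,-90)"
```

```text
shift [-0.2533, 0.2608, 0.0027] turn 140.5 rows 17
time: 48.5
tool_pos: [469.3, 285.0, 213.0]
tcp_rot: [-177.9, -0.3, -86.2]
ft_force: [-0.5, 0.0, -0.4]
finger_gap: 13.8
shift [0.3627, -0.0152, 0.0442] turn 3.8 rows 8
```

```bash
python3 -m jog '[[0.363,-0.013,0,4,0],[0.363,-0.013,0,4,0],[0.363,-0.013,0,4,0],[0.363,-0.013,0,4,0],[0.363,-0.013,0.02,4,0],[0.363,-0.013,0.044,4,0],[0.363,-0.013,0.044,4,0],[0.363,-0.013,0.044,4,0]]'
python3 -m jog '[[0,0,0,0,0],[0,0,0,0,0]]' >/dev/null
python3 - <<'E'
from h import *
p=snap('wrist','w22.png'); print(tail(p,57,rng=range(-20,80,10))); g=cv2.cvtColor(p['image'],7); print([(110+3*i,int(v)) for i,v in enumerate(g[110:250:3,258:265].max(1))]); go(538.5,-76,138,-90)
E
```

```text
time: 49.3
tool_pos: [506.8, -80.2, 169.4]
tcp_rot: [-178.0, -0.1, -90.4]
ft_force: [0.6, 0.1, -0.6]
finger_gap: 13.7
{-20: 148, -10: 146, 0: 148, 10: 154, 20: 164, 30: 180, 40: 201, 50: 227, 60: 256, 70: 284}
[(110, 57), (113, 16), (116, 21), (119, 20), (122, 20), (125, 22), (128, 84), (131, 105), (134, 76), (137, 77), (140, 76), (143, 76), (146, 76), (149, 102), (152, 162), (155, 189), (158, 190), (161, 191), (164, 187), (167, 185), (170, 184), (173, 185), (176, 194), (179, 124), (182, 129), (185, 125), (188, 157), (191, 154), (194, 154), (197, 155), (200, 155), (203, 154), (206, 155), (209, 154), (212, 155), (215, 155), (218, 155), (221, 155), (224, 153), (227, 152), (230, 154), (233, 153), (236, 153), (239, 154), (242, 154), (245, 152), (248, 151)]
shift [-0.0039, -0.0308, 0.0324] turn -0.4 rows 1
```

```bash
python3 -m jog '[[-0.004,-0.031,0,0,0],[-0.004,-0.031,0.028,0,0],[-0.004,-0.031,0.036,0,0],[-0.004,-0.032,0.042,0,0],[-0.004,-0.032,0.048,0,0],[-0.004,-0.032,0.054,0,0],[-0.004,-0.033,0.06,0,0],[-0.004,-0.033,0.06,0,0]]'
python3 - <<'E'
from h import *
p=snap('wrist','w23.png'); print(tail(p,57,rng=range(20,90,5))); g=cv2.cvtColor(p['image'],7); print([(160+3*i,int(v)) for i,v in enumerate(g[160:310:3,258:265].max(1))])
E
```

```text
time: 50.35
tool_pos: [541.0, -76.0, 109.6]
tcp_rot: [-178.1, -0.1, -90.4]
ft_force: [-1.7, -0.2, -0.1]
finger_gap: 13.6
{20: 165, 25: 172, 30: 181, 35: 191, 40: 202, 45: 215, 50: 228, 55: 242, 60: 256, 65: 271, 70: 285, 75: 298, 80: 310, 85: 321}
[(160, 188), (163, 182), (166, 183), (169, 62), (172, 29), (175, 29), (178, 29), (181, 126), (184, 125), (187, 94), (190, 94), (193, 94), (196, 94), (199, 93), (202, 93), (205, 93), (208, 94), (211, 94), (214, 94), (217, 94), (220, 94), (223, 93), (226, 93), (229, 93), (232, 93), (235, 93), (238, 92), (241, 93), (244, 105), (247, 168), (250, 169), (253, 169), (256, 167), (259, 167), (262, 169), (265, 169), (268, 144), (271, 172), (274, 179), (277, 178), (280, 178), (283, 176), (286, 176), (289, 176), (292, 176), (295, 176), (298, 176), (301, 177), (304, 175), (307, 173)]
```

56°. Lift and enter from the −y side.

```bash
python3 -m jog '[[0,0,-0.05,0,0],[0,0,-0.1,0,0],[0,0,-0.14,0,0],[0.032,-0.083,-0.145,8,0],[0.032,-0.083,-0.145,16,0],[0.032,-0.083,-0.145,24,0],[0.032,-0.083,-0.145,32,0],[0.032,-0.083,-0.145,40,0]]' >/dev/null
python3 -m jog '[[0,0,0,8,0],[0,0,0,10,0],[0,0,0,10,0]]'
python3 -c "
from h import *
go(624,-108,148,-140)"
```

```text
time: 51.5
tool_pos: [619.2, -108.8, 257.0]
tcp_rot: [-178.8, 1.4, -140.8]
ft_force: [-0.4, 1.2, -0.1]
finger_gap: 13.9
shift [-0.0017, -0.0001, 0.1091] turn -0.8 rows 3
```

```bash
python3 -m jog '[[-0.002,0,0.05,0,0],[-0.002,0,0.09,0,0],[-0.002,0,0.109,0,0],[-0.002,0,0.109,0,0],[-0.002,0.01,0.109,0,0],[-0.002,0.018,0.109,0,0],[-0.002,0.025,0.112,0,0],[-0.002,0.025,0.115,0,0]]'
python3 -c "
from h import *
p=snap('wrist'); print(tail(p,57,rng=range(40,90,5))); g=cv2.cvtColor(p['image'],7); print([(200+3*i,int(v)) for i,v in enumerate(g[200:310:3,258:265].max(1))])"
python3 -m jog '[[0,0.004,0.006,0,0],[0,0.004,0.006,0,32],[0,0.004,0.006,0,32],[0,0.004,0.006,0,32],[0,0.004,0.006,0,32],[0,0,-0.05,0,34],[0,0,-0.1,0,50],[0,0,-0.13,0,50]]'
python3 -m jog '[[0,0,0,0,50],[0,0,0,0,50]]' >/dev/null
python3 - <<'E'
from h import *
p=snap('wrist','w24.png'); print(proj(p,[598,-77,115]))
for l in('black_spoon','spoon_a','tweezers_a'): print(l,bbs(p,l),pt(p,l,2))
go(420,350,230,86)
E
```

```text
time: 52.3
tool_pos: [609.6, -87.9, 144.0]
tcp_rot: [-178.6, 1.5, -140.7]
ft_force: [1.2, -3.9, 9.5]
finger_gap: 13.7
{40: 202, 45: 214, 50: 227, 55: 241, 60: 256, 65: 270, 70: 284, 75: 297, 80: 309, 85: 320}
[(200, 81), (203, 153), (206, 148), (209, 107), (212, 107), (215, 107), (218, 106), (221, 105), (224, 104), (227, 104), (230, 104), (233, 105), (236, 86), (239, 83), (242, 136), (245, 146), (248, 146), (251, 147), (254, 148), (257, 148), (260, 146), (263, 154), (266, 98), (269, 80), (272, 77), (275, 76), (278, 77), (281, 77), (284, 77), (287, 77), (290, 77), (293, 77), (296, 77), (299, 78), (302, 77), (305, 77), (308, 77)]
time: 53.15
tool_pos: [605.4, -88.0, 276.7]
tcp_rot: [-178.5, 1.6, -140.7]
ft_force: [0.4, -0.1, 0.6]
finger_gap: 42.5
[263.60006315 199.06754412]
black_spoon [([217, 178, 269, 194], 0.64)] [([251.3, 186.8], 0.81)]
spoon_a [([217, 177, 292, 216], 0.75), ([466, 86, 504, 146], 0.31)] [([260.5, 188.9], 0.94)]
tweezers_a [([270, 154, 293, 210], 0.77), ([149, 355, 166, 368], 0.5)] [([275.6, 184.1], 0.89), ([170.1, 365.2], 0.43)]
shift [-0.1328, 0.457, 0.0372] turn 133.3 rows 16
```

In. Now the last tweezers.

```bash
python3 -m jog '[[-0.133,0.457,0,-68,40],[-0.133,0.457,0,-68,40],[-0.133,0.457,0,-68,40],[-0.133,0.457,0,-68,40],[-0.133,0.457,0,-68,40],[-0.133,0.457,0,-68,40],[-0.133,0.457,0,-68,40],[-0.133,0.457,0,-68,40]]' >/dev/null
python3 -m jog '[[0,0,0,-68,40],[0,0,0,-68,40],[0,0,0,-68,40],[0,0,0,-68,40],[0,0,0,-68,40],[0,0,0,-68,40],[0,0,0,-68,40],[0,0,0,-68,40]]' >/dev/null
python3 -m jog '[[0,0,0,-68,40],[0,0,0,-68,40],[0,0,0,-68,40],[0,0,0,-68,40],[0,0,0,-68,40],[0,0,0,-68,40],[0,0,0,-68,40],[0,0,0,-68,40]]' >/dev/null
python3 -c "
from h import *
go(420,370,190,86)"
```

```text
shift [0.0673, -0.0652, 0.0757] turn -21.7 rows 3
```

```bash
python3 -m jog '[[0.067,-0.065,0.05,-21.7,40],[0.067,-0.065,0.076,-21.7,40],[0.067,-0.065,0.076,-21.7,40],[0.067,-0.065,0.076,-21.7,40],[0.067,-0.065,0.076,-21.7,40]]'
python3 - <<'E'
from h import *
p=snap('wrist','w25.png')
print(bbs(p,'tweezers_a',3),[(u,c,at(p,u,4).round(0)) for u,c in pt(p,'tweezers_a',3)],proj(p,[413,376,5]))
g=cv2.cvtColor(p['image'],7).astype(int)
for y in range(120,240,8): print(y,g[y,236:290:2].tolist())
q=snap('side'); print(bbs(q,'tweezers_a',3)); go(468,372,60,86)
E
```

```text
time: 56.6
tool_pos: [419.8, 369.4, 189.3]
tcp_rot: [178.1, 0.2, 85.9]
ft_force: [-0.4, -0.4, 0.4]
finger_gap: 34.1
[([263, 163, 275, 244], 0.75)] [([266.2, 223.3], 0.63, array([483., 371.,   4.]))] [266.96776159 163.45121149]
120 [157, 156, 158, 160, 159, 158, 161, 109, 111, 111, 111, 112, 111, 111, 111, 110, 112, 112, 112, 113, 113, 111, 111, 111, 111, 109, 109]
128 [160, 155, 157, 158, 158, 157, 160, 158, 161, 152, 109, 111, 112, 111, 112, 110, 112, 112, 112, 112, 112, 111, 111, 112, 111, 112, 109]
136 [157, 160, 158, 155, 155, 160, 159, 160, 159, 159, 157, 158, 113, 111, 111, 111, 111, 111, 111, 111, 110, 111, 110, 111, 111, 112, 111]
144 [161, 160, 160, 157, 155, 154, 155, 161, 159, 158, 159, 158, 158, 159, 160, 144, 110, 112, 112, 112, 112, 112, 111, 111, 112, 112, 111]
152 [157, 159, 154, 147, 149, 156, 158, 159, 160, 160, 159, 157, 157, 159, 158, 158, 158, 160, 107, 111, 112, 112, 111, 111, 111, 111, 112]
160 [156, 158, 160, 158, 159, 160, 160, 159, 159, 159, 160, 159, 160, 159, 159, 160, 161, 161, 160, 161, 159, 132, 111, 111, 112, 113, 111]
168 [158, 159, 158, 156, 157, 157
[... 633 characters left out ...]
57, 159, 159, 159, 160, 161, 161]
208 [159, 160, 159, 159, 158, 158, 158, 158, 159, 160, 159, 159, 153, 168, 108, 109, 163, 149, 180, 107, 134, 160, 160, 161, 161, 161, 161]
216 [157, 157, 158, 158, 159, 159, 159, 159, 159, 159, 158, 159, 174, 104, 107, 163, 161, 160, 169, 107, 110, 162, 160, 161, 161, 160, 159]
224 [159, 160, 160, 159, 159, 160, 159, 158, 157, 159, 159, 157, 195, 105, 132, 160, 160, 159, 185, 99, 108, 160, 159, 158, 159, 158, 158]
232 [160, 160, 160, 159, 158, 159, 160, 160, 160, 159, 159, 146, 188, 107, 132, 158, 160, 160, 171, 124, 121, 142, 159, 159, 159, 158, 159]
[([250, 300, 305, 309], 0.67), ([251, 153, 256, 172], 0.58)]
shift [0.006, 0.0419, 0.1328] turn -0.1 rows 3
```

```bash
python3 -m jog '[[0.006,0.043,0.04,0,42],[0.006,0.043,0.09,0,42],[0.006,0.043,0.132,0,42],[0.006,0.043,0.132,0,42],[0.006,0.043,0.132,0,42]]'
python3 - <<'E'
from h import *
p=snap('wrist'); cross(p)
E
```

```text
time: 57.35
tool_pos: [468.9, 371.3, 61.0]
tcp_rot: [178.0, 0.1, 85.8]
ft_force: [1.2, 0.3, 0.9]
finger_gap: 35.8
-45 [263.4 157.8] px/10mm 16.7 [151, 152, 151, 151, 151, 152, 147, 181, 183, 96, 105, 112, 153, 153, 154, 153, 153]
-30 [263.3 181.6] px/10mm 16.3 [151, 151, 153, 153, 151, 149, 176, 134, 106, 154, 139, 105, 157, 155, 153, 153, 153]
-15 [263.2 204.2] px/10mm 15.8 [151, 151, 150, 151, 150, 180, 124, 106, 105, 155, 181, 141, 121, 151, 152, 153, 153]
0 [263.1 225.5] px/10mm 15.4 [151, 151, 151, 151, 159, 101, 104, 126, 155, 154, 152, 178, 104, 105, 155, 153, 154]
15 [263.  245.4] px/10mm 14.9 [152, 152, 153, 150, 166, 126, 104, 147, 152, 153, 153, 145, 151, 105, 101, 151, 151]
```

```bash
python3 -m jog '[[-0.001,0,0.03,0,34],[-0.001,-0.001,0.039,0,29],[-0.001,-0.001,0.042,0,29],[-0.001,-0.001,0.042,0,29]]'
python3 -m jog '[[0,0,0,0,0],[0,0,0,0,0],[0,0,0,0,0],[0,0,0,0,0],[0,0,0,0,0],[0,0,0,0,0]]' 20
python3 -m jog '[[0,0,-0.05,0,0],[0,0,-0.1,0,0],[0,0,-0.15,0,0],[0,0,-0.19,8,0],[0,0,-0.19,16,0],[0,0,-0.19,24,0],[0,0,-0.19,32,0],[0,0,-0.19,40,0]]'
python3 -m jog '[[0,0,0,68,0],[0,0,0,68,0],[0,0,0,68,0],[0,0,0,68,0],[0,0,0,68,0],[0,0,0,68,0],[0,0,0,68,0],[0,0,0,68,0]]' >/dev/null
python3 -m jog '[[0,0,0,68,0],[0,0,0,68,0],[0,0,0,68,0],[0,0,0,68,0],[0,0,0,68,0],[0,0,0,68,0],[0,0,0,68,0],[0,0,0,68,0]]' 
python3 -c "
from h import *
go(510,-76,213,-90)"
```

```text
time: 57.8
tool_pos: [471.4, 372.0, 22.8]
tcp_rot: [177.8, -0.1, 85.8]
ft_force: [-0.0, -0.2, 0.0]
finger_gap: 24.7
time: 58.4
tool_pos: [471.9, 372.5, 23.8]
tcp_rot: [177.7, -0.2, 85.9]
ft_force: [-1.9, 0.6, 4.8]
finger_gap: 14.1
time: 59.2
tool_pos: [464.2, 372.2, 213.5]
tcp_rot: [178.4, -1.6, 45.5]
ft_force: [0.1, -0.5, -0.3]
finger_gap: 14.1
time: 60.8
tool_pos: [463.8, 371.9, 212.8]
tcp_rot: [-177.8, 0.0, -91.2]
ft_force: [-1.0, -0.3, 0.0]
finger_gap: 14.0
shift [0.4469, -0.0555, 0.0018] turn -1.2 rows 10
```

```bash
python3 -m jog '[[0.447,-0.05,0,0,0],[0.447,-0.05,0,0,0],[0.447,-0.05,0,0,0],[0.447,-0.05,0,0,0],[0.447,-0.05,0,0,0],[0.447,-0.05,0,0,0],[0.447,-0.05,0,0,0],[0.447,-0.05,0,0,0]]' >/dev/null
python3 -m jog '[[0.05,0,0,0,0],[0.05,0,0,0,0],[0.05,0,0,0,0]]'
python3 -c "
from h import *
go(510,-76,171,-90)"
```

```text
time: 61.9
tool_pos: [498.2, -79.5, 214.2]
tcp_rot: [-177.8, 0.0, -91.4]
ft_force: [-0.5, 1.0, 0.1]
finger_gap: 14.0
shift [-0.0038, -0.0101, 0.0436] turn -1.4 rows 1
```

```bash
python3 -m jog '[[-0.004,-0.01,0.04,-1,0],[-0.004,-0.025,0.05,-1,0],[-0.004,-0.037,0.065,-1,0],[-0.004,-0.037,0.075,-1,0],[-0.004,-0.037,0.085,-1,0],[-0.004,-0.037,0.095,-1,0],[-0.004,-0.037,0.104,-1,0],[-0.004,-0.037,0.104,-1,0]]'
python3 - <<'E'
from h import *
p=snap('wrist','w26.png'); print(tail(p,57,rng=range(20,90,5))); g=cv2.cvtColor(p['image'],7); print([(160+3*i,int(v)) for i,v in enumerate(g[160:310:3,258:265].max(1))])
print(proj(p,[598,-77,115]));
for l in('black_spoon','spoon_a','tweezers_a'): print(l,bbs(p,l),pt(p,l,2))
E
```

```text
time: 62.7
tool_pos: [537.8, -76.1, 110.1]
tcp_rot: [-178.0, 0.0, -90.4]
ft_force: [-2.8, -0.5, 0.3]
finger_gap: 13.9
{20: 165, 25: 172, 30: 180, 35: 191, 40: 202, 45: 214, 50: 228, 55: 242, 60: 256, 65: 271, 70: 285, 75: 298, 80: 310, 85: 321}
[(160, 118), (163, 121), (166, 121), (169, 121), (172, 124), (175, 112), (178, 123), (181, 92), (184, 93), (187, 93), (190, 93), (193, 93), (196, 93), (199, 92), (202, 93), (205, 93), (208, 93), (211, 93), (214, 92), (217, 92), (220, 92), (223, 92), (226, 108), (229, 158), (232, 161), (235, 162), (238, 165), (241, 168), (244, 170), (247, 173), (250, 143), (253, 100), (256, 99), (259, 185), (262, 180), (265, 177), (268, 177), (271, 177), (274, 178), (277, 179), (280, 176), (283, 174), (286, 175), (289, 175), (292, 174), (295, 175), (298, 175), (301, 174), (304, 172), (307, 172)]
[259.74730494 149.06038352]
black_spoon [([211, 22, 255, 167], 0.94), ([148, 0, 266, 42], 0.59)] [([240.5, 121.2], 0.78), ([252.0, 131.3], 0.71)]
spoon_a [([149, 54, 287, 175], 0.56)] [([249.8, 132.2], 0.66)]
tweezers_a [([246, 226, 277, 282], 0.93), ([224, 112, 427, 178], 0.91)] [([287.2, 149.7], 0.97), ([258.8, 257.1], 0.71)]
```

50°; lift and turn to enter from the −x side.

```bash
python3 -m jog '[[0,0,-0.05,0,0],[0,0,-0.1,0,0],[0,-0.01,-0.145,0,0],[0,-0.01,-0.145,-8,0],[0,-0.01,-0.145,-16,0],[0,-0.01,-0.145,-24,0],[0,-0.01,-0.145,-32,0],[0,-0.01,-0.145,-40,0]]' >/dev/null
python3 -m jog '[[0,0,0,-68,0],[0,0,0,-68,0],[0,0,0,-68,0],[0,0,0,-68,0],[0,0,0,-68,0],[0,0,0,-68,0],[0,0,0,-68,0],[0,0,0,-68,0]]' >/dev/null
python3 -m jog '[[0,0,0,-68,0],[0,0,0,-68,0],[0,0,0,-68,0],[0,0,0,-68,0],[0,0,0,-68,0],[0,0,0,-68,0],[0,0,0,-68,0],[0,0,0,-68,0]]'
python3 - <<'E'
from h import *
go(558,-77,148,90)
p=snap('wrist','w27.png');print(proj(p,[598,-77,115]),tail(p,57,rng=range(30,80,10)))
for l in('black_spoon','spoon_a','tweezers_a'): print(l,bbs(p,l),pt(p,l,2))
E
```

```text
time: 65.45
tool_pos: [544.9, -76.8, 258.9]
tcp_rot: [177.6, -0.1, 86.6]
ft_force: [-0.7, 0.1, -0.7]
finger_gap: 14.3
shift [0.0004, 0.0084, 0.1114] turn -3.4 rows 3
[263.42107552 231.42074512] {30: 181, 40: 203, 50: 228, 60: 257, 70: 285}
black_spoon [([134, 266, 172, 289], 0.74)] [([272.8, 222.2], 0.61), ([31.9, 86.3], 0.57)]
spoon_a [([260, 196, 282, 236], 0.64)] [([269.9, 215.4], 0.71), ([147.6, 273.5], 0.67)]
tweezers_a [([248, 216, 275, 284], 0.88), ([207, 195, 270, 266], 0.64)] [([250.5, 215.1], 0.78), ([261.1, 260.5], 0.58)]
```

```bash
python3 -m jog '[[0,0.008,0.05,-3,0],[0,0.008,0.09,-3,0],[0,0.008,0.111,-3,0],[0,0.008,0.111,-3,0],[0,0.016,0.111,-3,0],[0,0.022,0.111,-3,0],[0,0.027,0.112,-3,0],[0,0.027,0.112,-3,0]]'
python3 -c "
from h import *
p=snap('wrist'); print(tail(p,57,rng=range(40,90,5))); g=cv2.cvtColor(p['image'],7); print([(200+3*i,int(v)) for i,v in enumerate(g[200:310:3,258:265].max(1))])"
```

```text
time: 66.6
tool_pos: [577.6, -79.0, 149.2]
tcp_rot: [177.5, 0.0, 89.1]
ft_force: [-1.0, -1.0, -0.1]
finger_gap: 14.6
{40: 201, 45: 213, 50: 226, 55: 240, 60: 255, 65: 269, 70: 283, 75: 296, 80: 308, 85: 320}
[(200, 105), (203, 130), (206, 156), (209, 110), (212, 98), (215, 100), (218, 97), (221, 98), (224, 99), (227, 98), (230, 98), (233, 160), (236, 181), (239, 183), (242, 172), (245, 179), (248, 185), (251, 193), (254, 197), (257, 140), (260, 116), (263, 81), (266, 101), (269, 101), (272, 101), (275, 102), (278, 101), (281, 102), (284, 101), (287, 100), (290, 100), (293, 100), (296, 100), (299, 102), (302, 99), (305, 98), (308, 56)]
```

```bash
python3 -m jog '[[0,0.007,0,0,0],[0,0.012,0.004,0,0],[0,0.012,0.01,0,0],[0,0.012,0.01,0,30],[0,0.012,0.01,0,32],[0,0.012,0.01,0,32],[0,0.012,0.01,0,32],[0,0.008,-0.04,0,32]]'
python3 -m jog '[[0,-0.01,-0.05,0,40],[0,-0.02,-0.1,0,50],[0,-0.02,-0.1,0,50],[0,-0.02,-0.1,0,50]]'
python3 - <<'E'
from h import *
p=snap('wrist','w28.png');print(proj(p,[598,-77,115]),[proj(p,[598+44*np.cos(a),-77+44*np.sin(a),115]).round() for a in (0,1.57,3.14,4.71)])
for l in('black_spoon','spoon_a','tweezers_a'): print(l,bbs(p,l,3),pt(p,l,3))
q=snap('side','s28.png');s=snap('scene')
for l in('black_spoon','spoon_a','tweezers_a'): print(l,[bbs(x,l,3) for x in(q,s)])
print(bbs(q,'cup',1),bbs(s,'cup',1))
E
```

```text
time: 67.45
tool_pos: [578.8, -77.9, 181.2]
tcp_rot: [178.3, -0.1, 89.1]
ft_force: [-0.5, -0.9, 0.3]
finger_gap: 27.1
time: 67.85
tool_pos: [556.9, -78.1, 283.3]
tcp_rot: [178.0, -0.1, 89.1]
ft_force: [0.0, -0.3, -0.7]
finger_gap: 42.5
[262.07265343 211.76223432] [array([263., 248.]), array([304., 211.]), array([262., 171.]), array([220., 212.])]
black_spoon [([266, 178, 285, 257], 0.95)] [([271.9, 202.0], 0.61)]
spoon_a [([261, 177, 312, 236], 0.9), ([265, 176, 282, 260], 0.33)] [([272.4, 198.1], 0.8), ([19.7, 172.3], 0.3)]
tweezers_a [([207, 178, 270, 230], 0.77), ([257, 239, 299, 278], 0.34)] [([250.6, 192.5], 0.73), ([256.5, 197.1], 0.67), ([161.3, 234.2], 0.52)]
black_spoon [[([151, 197, 234, 270], 0.59), ([291, 134, 313, 147], 0.27)], []]
spoon_a [[([228, 145, 244, 161], 0.51)], []]
tweezers_a [[([247, 162, 259, 176], 0.38)], [([271, 171, 277, 186], 0.62)]]
[([235, 162, 263, 205], 0.98)] [([254, 168, 276, 212], 0.56)]
```

All four utensils now register inside the cup. Next the clip.

```bash
python3 -m jog '[[-0.15,0.02,0.03,0,60],[-0.15,0.02,0.03,0,60],[-0.15,0.02,0.03,0,60],[-0.15,0.02,0.03,0,60],[-0.15,0.02,0.03,0,60]]'
cat >> h.py <<'E'
def colour(p,c):
    h=cv2.cvtColor(p['image'],cv2.COLOR_RGB2HSV).astype(int); H,S,V=h[...,0],h[...,1],h[...,2]
    m=((H<6)|(H>172))&(S>170)&(V>90) if c=='red' else (H>108)&(H<128)&(S>150)&(V>60)
    n,l,st,ce=cv2.connectedComponentsWithStats(m.astype(np.uint8)); 
    return sorted([(int(st[k,4]),st[k,:4].tolist(),ce[k].round(1).tolist()) for k in range(1,n) if st[k,4]>15],reverse=True)[:4]
E
python3 - <<'E'
from h import *
p=snap('wrist','w29.png');q=snap('side');s=snap('scene')
for x in(p,q,s): print(x['n'],'red',colour(x,'red'),'blue',colour(x,'blue'))
for l in('clip','clip_grip','clip_tip','rail'):
    u=[pt(x,l,1) for x in(p,q,s)]; o=[(x,v[0][0]) for x,v in zip((p,q,s),u) if v and v[0][1]>.4]; print(l,u,tri(o).round(0) if len(o)>1 else '',[at(*k,{'clip':73,'clip_grip':97,'clip_tip':46,'rail':0}[l]).round(0).tolist() for k in o])
E
```

```text
time: 69.2
tool_pos: [573.9, -229.4, 250.0]
tcp_rot: [178.4, -0.2, 89.0]
ft_force: [0.2, 1.3, 0.7]
finger_gap: 51.0
wrist red [(990, [253, 227, 34, 50], [267.5, 250.9])] blue [(879, [188, 205, 39, 44], [206.0, 224.4])]
side red [(87, [232, 144, 10, 19], [236.8, 152.4])] blue []
scene red [(90, [276, 153, 9, 16], [279.4, 160.5])] blue [(608, [77, 0, 58, 23], [101.7, 7.4]), (286, [120, 2, 31, 20], [135.0, 11.2]), (98, [292, 149, 9, 16], [295.9, 157.0]), (59, [238, 68, 20, 9], [247.7, 71.9])]
clip [[([268.6, 245.4], 0.62)], [([233.3, 157.8], 0.43)], [([280.0, 160.7], 0.69)]] [ 670. -226.   61.] [[660.0, -221.0, 73.0], [671.0, -196.0, 73.0], [662.0, -232.0, 73.0]]
clip_grip [[([267.5, 254.8], 0.65)], [([239.1, 151.1], 0.61)], [([283.0, 157.7], 0.7)]] [ 654. -226.   91.] [[657.0, -223.0, 97.0], [651.0, -203.0, 97.0], [648.0, -232.0, 97.0]]
clip_tip [[([270.9, 234.2], 0.61)], [([234.7, 162.3], 0.54)], [([278.3, 168.8], 0.45)]] [ 666. -220.   36.] [[660.0, -218.0, 46.0], [669.0, -208.0, 46.0], [653.0, -214.0, 46.0]]
rail [[([241.4, 211.7], 0.85)], [([243.5, 165.0], 0.82)], [([286.6, 172.8], 0.63)]] [ 645. -256.    3.] [[649.0, -256.0, 0.0], [646.0, -260.0, -0.0], [645.0, -260.0, 0.0]]
```

Run:
```python
from h import *
p=snap('wrist')
a=at(p,(267.5,250.9),85);b=at(p,(206,224.4),85);d=a-b;print(a,b,np.hypot(*d[:2]),'rail yaw',np.degrees(np.arctan2(d[1],d[0]))-90)
h=cv2.cvtColor(p['image'],cv2.COLOR_RGB2HSV).astype(int); m=(((h[...,0]<6)|(h[...,0]>172))&(h[...,1]>170)).astype(np.uint8)[220:285,240:300]
for row in m[::2]: print(''.join('#' if v else '.' for v in row))
```

```text
[ 661.14841612 -221.23181164   85.        ] [ 627.69620579 -286.89189561   85.        ] 73.69054894008583 rail yaw -26.997732220984688
............................................................
............................................................
............................................................
...............####.........................................
...............#########....................................
...............##############...............................
...............####################.........................
................########################....................
............##############################..................
...........##......########################.................
...........#.........######################.................
...........##..........#####################................
...........#######......####################................
..............#######.......##############..................
................##########........########..................
...............###################.##..######.....
[... 347 characters left out ...]
##...........................
.............####################...........................
............#####################...........................
............#####################...........................
..............###################...........................
....................############............................
.........................#######............................
............................................................
............................................................
............................................................
............................................................
............................................................
```

```bash
python3 -m jog '[[0.01,0.06,0,68,60],[0.01,0.06,0,68,60],[0.01,0.06,0,68,60],[0.01,0.06,0,68,60],[0.01,0.06,0,68,60],[0.01,0.06,0,68,60],[0.01,0.06,0,68,60],[0.01,0.06,0,68,60]]' >/dev/null
python3 -c "
from h import *
go(658,-222,190,-21)"
```

```text
shift [0.0191, 0.0106, 0.0632] turn 41.8 rows 5
```

```bash
python3 -m jog '[[0.019,0.011,0.03,42,60],[0.019,0.011,0.063,42,60],[0.019,0.011,0.063,42,60],[0.019,0.011,0.063,42,60],[0.019,0.011,0.063,42,60],[0.019,0.011,0.063,42,60]]'
python3 - <<'E'
from h import *
p=snap('wrist','w30.png'); print(colour(p,'red'),colour(p,'blue'),proj(p,[658,-222,97]))
for l,z in(('clip',73),('clip_grip',97),('clip_tip',46)): print(l,[(u,c,at(p,u,z).round(0)) for u,c in pt(p,l,1)])
c=colour(p,'red')[0];x,y,w,h_=c[1]
h=cv2.cvtColor(p['image'],cv2.COLOR_RGB2HSV).astype(int); m=(((h[...,0]<6)|(h[...,0]>172))&(h[...,1]>170)).astype(np.uint8)[y-2:y+h_+3,x-3:x+w+3]
print(x-3,y-2)
for row in m[::2]: print(''.join('#' if v else '.' for v in row))
E
```

```text
time: 71.4
tool_pos: [658.0, -222.5, 190.0]
tcp_rot: [-179.3, -1.5, -21.4]
ft_force: [-0.1, 0.0, -0.2]
finger_gap: 51.1
[(647, [260, 171, 23, 54], [270.8, 201.1]), (584, [234, 169, 21, 55], [244.1, 199.7])] [(482, [257, 242, 20, 61], [266.1, 276.1]), (454, [235, 242, 18, 60], [243.8, 274.4])] [256.48448406 206.19204245]
clip [([257.5, 193.7], 0.71, array([ 660., -220.,   73.]))]
clip_grip [([259.3, 205.9], 0.67, array([ 660., -223.,   97.]))]
clip_tip [([259.6, 187.6], 0.86, array([ 661., -224.,   46.]))]
257 169
....##.......................
....####.....................
...######....................
...#######...................
.....#####...................
.....#####...................
.....#####...................
.....#####...................
.....######..................
.....#########...............
......##########.............
......#############..........
......################.......
......###################....
......####################...
......###################....
......####################...
.....####################....
....#####################....
....#####################....
......###################....
......###################....
......###################....
......###...############.....
..............##########.....
................########.....
..................######.....
....................####.....
.............................
.............................
```

Run:
```python
from h import *
p=snap('wrist')
a=at(p,(257.5,200.4),92);b=at(p,(255,275.2),92);d=a-b;print(a,b,np.hypot(*d[:2]),'rail yaw',np.degrees(np.arctan2(d[1],d[0]))-90)
go(a[0],a[1],101,-21.5)
```

```text
[ 659.91334131 -219.59719716   92.        ] [ 632.87790196 -283.16454867   92.        ] 69.07766034938781 rail yaw -23.04023626668753
shift [-0.0017, -0.0023, 0.0893] turn 0.4 rows 2
```

```bash
python3 -m jog '[[0,-0.002,0.05,0,58],[0,-0.002,0.089,0,58],[0,-0.002,0.089,0,58]]'
python3 -m jog '[[0,0,0,0,0],[0,0,0,0,0],[0,0,0,0,0],[0,0,0,0,0],[0,0,0,0,0],[0,0,0,0,0],[0,0,0,0,0]]' 40
python3 -c "
from h import *
p=snap('wrist','w31.png');print(colour(p,'red'))
for l in('clip','clip_grip','clip_tip'): print(l,pt(p,l,1))"
```

```text
time: 71.95
tool_pos: [656.8, -218.4, 93.4]
tcp_rot: [-179.3, -0.8, -21.0]
ft_force: [-1.4, 0.3, -0.8]
finger_gap: 49.7
time: 72.65
tool_pos: [656.9, -218.5, 93.7]
tcp_rot: [-179.3, -0.8, -21.0]
ft_force: [-0.9, 0.1, 0.4]
finger_gap: 12.1
[(612, [240, 207, 15, 101], [248.5, 254.5]), (606, [267, 206, 15, 102], [273.2, 251.9])]
clip [([259.1, 248.6], 0.87)]
clip_grip [([276.6, 269.4], 0.85)]
clip_tip [([249.2, 231.6], 0.69)]
```

Squeezed open (12.1 mm). Lift off and measure the lean.

```bash
python3 -m jog '[[0,0,-0.02,0,0],[0,0,-0.05,0,0],[0,0,-0.1,0,0],[0,0,-0.14,0,0],[0,0,-0.14,0,0]]'
python3 - <<'E'
from h import *
T=pose(); p=snap('wrist','w32.png');print(colour(p,'red'))
for a in(-17,0,17):
    a=np.radians(a); g=T[:3,3]+T[:3,2]*6   # approx clip_grip
    v=T[:3,0]*np.sin(a)+T[:3,2]*np.cos(a); print(np.degrees(a),'pivot',proj(p,g+24*v).round(),'tip',proj(p,g+51*v).round())
for l in('clip','clip_grip','clip_tip'): print(l,pt(p,l,1))
h=cv2.cvtColor(p['image'],cv2.COLOR_RGB2HSV).astype(int); m=(((h[...,0]<6)|(h[...,0]>172))&(h[...,1]>150)&(h[...,2]>50)).astype(np.uint8)[150:320,215:300]
for row in m[::4]: print(''.join('#' if v else '.' for v in row))
E
```

```text
time: 73.35
tool_pos: [657.5, -220.8, 242.8]
tcp_rot: [-179.3, -1.6, -21.0]
ft_force: [0.9, -0.6, 0.1]
finger_gap: 12.2
[(606, [240, 207, 15, 101], [248.5, 254.8]), (576, [267, 206, 15, 102], [273.2, 251.9])]
-17.0 pivot [248. 245.] tip [237. 226.]
0.0 pivot [260. 244.] tip [260. 225.]
17.0 pivot [272. 245.] tip [283. 226.]
clip [([264.4, 249.1], 0.98)]
clip_grip [([275.6, 270.8], 0.81)]
clip_tip [([250.9, 230.0], 0.63)]
.....................................................................................
.....................................................................................
.....................................................................................
.....................................................................................
.....................................................................................
.....................................................................................
.....................................................................................
.........................................................................
[... 2322 characters left out ...]
............
................................#######..............######..........................
................................#######..............######..........................
................................######...............######..........................
................................######...............######..........................
................................######................#####..........................
.....................................................................................
.....................................................................................
.....................................................................................
```

The open clip is symmetric about the tool plane (jaws at cols 240–253 and 267–282, centre 261). Now to the tub.

```bash
python3 -c "
from h import *
go(625,140,265,0)"
```

```text
shift [-0.155, -0.3254, -0.0311] turn -21.0 rows 8
```

```bash
python3 -m jog '[[-0.03,-0.05,-0.03,-21,0],[-0.155,-0.325,-0.03,-21,0],[-0.155,-0.325,-0.031,-21,0],[-0.155,-0.325,-0.031,-21,0],[-0.155,-0.325,-0.031,-21,0],[-0.155,-0.325,-0.031,-21,0],[-0.155,-0.325,-0.031,-21,0],[-0.155,-0.325,-0.031,-21,0]]'
python3 -m jog '[[0,0,0,0,0],[0,0,0,0,0]]'
cat > rect.py <<'E'
from h import *
p=snap('wrist','w33.png'); print(pt(p,'tub',1),bbs(p,'tub',1))
xs=np.arange(630,700,1.); ys=np.arange(70,230,2.)
o=np.array([[proj(p,[x,y,75]) for x in xs] for y in ys],np.float32)
g=cv2.cvtColor(cv2.remap(p['image'],o[...,0],o[...,1],1),7).astype(int); red=cv2.remap(p['image'],o[...,0],o[...,1],1)
for i in range(0,len(ys),5): print(int(ys[i]),g[i:i+3].mean(0).round().astype(int)[::2].tolist())
E
python3 rect.py
```

```text
time: 74.35
tool_pos: [622.9, 144.5, 262.5]
tcp_rot: [-179.5, -0.7, 0.2]
ft_force: [0.0, -0.8, -0.9]
finger_gap: 12.2
time: 74.55
tool_pos: [622.1, 144.2, 260.4]
tcp_rot: [-179.5, -0.5, 0.3]
ft_force: [-1.2, -0.2, -0.6]
finger_gap: 11.8
[([346.6, 163.1], 0.95)] [([281, 55, 446, 268], 0.75)]
70 [86, 39, 32, 35, 27, 27, 57, 58, 57, 66, 79, 141, 171, 121, 124, 125, 126, 127, 128, 128, 129, 123, 119, 113, 115, 111, 108, 108, 107, 107, 107, 106, 105, 106, 107]
80 [101, 138, 36, 56, 53, 47, 47, 47, 45, 67, 126, 143, 181, 137, 130, 131, 131, 120, 107, 110, 111, 110, 108, 107, 107, 107, 106, 107, 106, 107, 111, 112, 111, 112, 112]
90 [111, 152, 128, 63, 36, 43, 46, 48, 46, 73, 124, 123, 180, 155, 127, 129, 84, 117, 113, 110, 108, 107, 107, 107, 107, 107, 108, 108, 125, 155, 155, 155, 156, 156, 156]
100 [151, 151, 151, 153, 63, 45, 40, 37, 40, 114, 129, 122, 158, 178, 129, 104, 61, 112, 112, 110, 108, 107, 106, 106, 107, 107, 108, 108, 111, 143, 154, 154, 154, 154, 154]
110 [151, 151, 151, 151, 150, 150, 111, 97, 101, 118, 169, 121, 136, 182, 141, 133, 96, 58, 67, 91, 107, 108, 109, 109, 107,
[... 1306 characters left out ...]
 151, 150, 150, 150, 150, 150, 150, 150, 150, 142, 118, 144, 123, 131, 183, 130, 132, 132, 132, 132, 132, 132, 132, 132, 132, 132, 132, 132, 132, 132, 130, 131, 131]
200 [148, 148, 148, 149, 149, 149, 149, 148, 148, 148, 149, 149, 123, 183, 122, 122, 174, 151, 130, 132, 132, 132, 132, 128, 102, 100, 99, 104, 110, 109, 108, 109, 115, 153, 155]
210 [148, 147, 147, 146, 146, 147, 147, 148, 148, 147, 146, 146, 132, 146, 130, 123, 154, 173, 129, 132, 126, 67, 87, 111, 110, 110, 108, 107, 108, 107, 107, 107, 111, 147, 155]
220 [150, 149, 148, 148, 148, 148, 149, 150, 149, 148, 147, 147, 142, 129, 157, 121, 124, 187, 119, 133, 54, 98, 111, 111, 110, 109, 109, 109, 108, 108, 109, 108, 108, 132, 156]
```

Tub top edge runs through (658,140) with the tub yawed about −4°. Go to just above it.

```bash
python3 -c "
from h import *
go(658.3,140,135,-4)"
```

```text
shift [0.0339, 0.0037, 0.1271] turn 4.1 rows 3
```

```bash
python3 -m jog '[[0.035,0.004,0,4,0],[0.035,0.004,0.04,4,0],[0.035,0.004,0.08,4,0],[0.035,0.004,0.125,4,0],[0.035,0.004,0.125,4,0],[0.035,0.004,0.125,4,0]]'
python3 - <<'E'
from h import *
p=snap('wrist','w34.png'); print(colour(p,'red')); T=pose()
g=cv2.cvtColor(p['image'],7)
# bright edge columns per image row, and projected edge line points
for y in(120,130,140,150,160,170,180): print(y,proj(p,[658.3+.07*(y-140),y,75]).round(1))
for v in range(150,212,6): print(v,g[v,236:290:2].tolist())
go(658.3,140,106,-4)
E
```

```text
time: 75.3
tool_pos: [658.9, 138.3, 136.8]
tcp_rot: [-179.5, -0.4, -4.0]
ft_force: [0.9, -0.9, 0.1]
finger_gap: 12.1
[(221, [269, 212, 13, 25], [276.1, 226.8]), (220, [247, 266, 6, 42], [249.8, 285.9]), (197, [240, 207, 13, 30], [244.3, 225.3]), (194, [268, 266, 6, 42], [270.9, 287.4])]
120 [258.5 246.8]
130 [258.5 233.8]
140 [258.5 220.2]
150 [258.4 206.1]
160 [258.4 191.5]
170 [258.4 176.4]
180 [258.4 160.9]
150 [147, 147, 147, 147, 146, 145, 144, 146, 148, 158, 156, 183, 171, 122, 132, 132, 133, 132, 132, 132, 132, 132, 132, 132, 131, 132, 130]
156 [148, 147, 147, 147, 147, 148, 149, 148, 149, 158, 157, 183, 171, 123, 132, 132, 132, 132, 132, 132, 132, 132, 132, 134, 106, 57, 64]
162 [146, 145, 146, 147, 147, 147, 148, 147, 147, 157, 158, 183, 170, 121, 133, 132, 132, 132, 132, 132, 132, 133, 121, 55, 66, 109, 117]
168 [147, 147, 147, 147, 147, 148, 149, 150, 148, 160, 158, 183, 169, 122, 133, 132, 132, 132, 132, 132, 133, 117, 54, 94, 120, 109, 112]
174 [147, 147, 147, 149, 150, 150, 149, 149, 148, 161, 158, 183, 170, 121, 131, 131, 131, 132, 132, 132, 132, 70, 93, 123, 110, 111,
[... 180 characters left out ...]
147, 148, 147, 160, 158, 183, 169, 120, 131, 131, 131, 132, 132, 131, 134, 79, 116, 119, 110, 110, 109]
192 [147, 147, 146, 147, 146, 146, 146, 147, 147, 160, 148, 112, 137, 121, 131, 132, 131, 131, 132, 132, 132, 125, 85, 120, 111, 110, 109]
198 [147, 147, 147, 147, 147, 148, 148, 147, 147, 160, 149, 112, 136, 121, 131, 131, 131, 131, 131, 131, 131, 132, 128, 79, 118, 111, 111]
204 [148, 148, 153, 155, 153, 150, 149, 150, 150, 161, 149, 113, 136, 121, 132, 131, 131, 131, 131, 131, 133, 137, 136, 133, 116, 95, 116]
210 [147, 140, 60, 39, 39, 40, 103, 148, 147, 159, 148, 113, 137, 123, 131, 131, 131, 131, 126, 31, 38, 43, 46, 86, 133, 131, 134]
shift [-0.0027, -0.0007, 0.0334] turn 0.0 rows 1
```

Edge at col 259 lies between the jaws (240–253 | 269–282). Lower it and release.

```bash
python3 -m jog '[[-0.001,0,0.012,0,0],[-0.001,0,0.02,0,0],[-0.001,0,0.026,0,0],[-0.001,0,0.031,0,0],[-0.001,0,0.031,0,0]]'
python3 -c "
from h import *
go(658,140,106,-4)"
```

```text
time: 75.85
tool_pos: [659.2, 139.2, 107.2]
tcp_rot: [-179.5, -0.6, -4.0]
ft_force: [-0.9, 0.1, -0.4]
finger_gap: 11.8
shift [-0.0013, -0.0008, 0.0012] turn 0.0 rows 1
```

```bash
python3 -m jog '[[-0.001,0,0.003,0,0],[-0.001,0,0.003,0,0]]'
python3 -m jog '[[0,0,0,0,20],[0,0,0,0,40],[0,0,0,0,60],[0,0,0,0,60],[0,0,0,0,60],[0,0,0,0,60],[0,0,0,0,60]]'
python3 -m jog '[[0,0,-0.04,0,60],[0,0,-0.08,0,60],[0,0,-0.13,0,60],[0,0,-0.13,0,60]]'
python3 - <<'E'
from h import *
p=snap('wrist','w35.png'); print(colour(p,'red')); q=snap('side');s=snap('scene')
for X,l in(([659,139,86],'pivot'),([659,139,59],'tip'),([659,139,110],'grip')): print(l,[proj(x,X).round(1).tolist() for x in(p,q,s)])
for l in('clip','clip_grip','clip_tip'):
    u=[pt(x,l,1) for x in(p,q,s)]; o=[(x,v[0][0]) for x,v in zip((p,q,s),u) if v and v[0][1]>.4]; print(l,u,tri(o).round(0) if len(o)>1 else '')
print(colour(q,'red'),colour(s,'red'))
E
```

```text
time: 76.05
tool_pos: [657.8, 139.3, 103.6]
tcp_rot: [-179.5, -0.5, -3.9]
ft_force: [0.7, 0.5, -0.6]
finger_gap: 11.9
time: 76.75
tool_pos: [657.8, 139.3, 103.7]
tcp_rot: [-179.5, -0.5, -3.9]
ft_force: [-0.5, 0.5, 0.3]
finger_gap: 51.6
time: 77.15
tool_pos: [660.5, 138.8, 244.1]
tcp_rot: [-179.3, -1.4, -3.9]
ft_force: [0.7, -0.1, 1.2]
finger_gap: 51.1
[(413, [235, 163, 17, 44], [242.8, 187.2]), (366, [258, 174, 17, 33], [266.3, 190.1]), (34, [257, 163, 5, 15], [258.9, 168.9])]
pivot [[254.8, 183.6], [221.0, 219.0], [209.5, 206.7]]
tip [[254.6, 176.7], [221.6, 225.9], [210.1, 211.9]]
grip [[254.9, 190.8], [220.5, 212.6], [209.0, 202.0]]
clip [[([253.9, 180.9], 0.69)], [([215.8, 221.2], 0.66)], [([207.8, 208.9], 0.48)]] [665. 142.  78.]
clip_grip [[([254.5, 192.6], 0.88)], [([220.8, 218.3], 0.59)], [([270.6, 190.1], 0.65)]] [640.  16.  17.]
clip_tip [[([255.3, 177.2], 0.72)], [([218.3, 227.5], 0.49)], [([212.2, 213.9], 0.66)]] [663. 132.  43.]
[(33, [214, 208, 7, 11], [216.4, 213.7])] [(101, [205, 198, 11, 18], [210.1, 206.2])]
```

Clip seated: pivot, tip and handle pixels match the expected seat within a few pixels in all three cameras. Now the sign, checking the row and cup on the way.

```bash
python3 - <<'E'
from h import *
go(425,-330,235,-135)
E
python3 -m jog '[[-0.1,0.2,-0.02,68,50],[-0.1,0.2,-0.02,68,50],[-0.1,0.2,-0.02,68,50],[-0.1,0.2,-0.02,68,50],[-0.1,0.2,-0.02,68,50],[-0.1,0.2,-0.02,68,50],[-0.1,0.2,-0.02,68,50],[-0.1,0.2,-0.02,68,50]]'
python3 - <<'E'
from h import *
go(420,-340,235,-135); p=snap('wrist','w36.png'); q=snap('side','s36.png')
for l in('black_spoon','spoon_a','tweezers_a','spatula'): print(l,bbs(p,l,3),[(u,c,at(p,u,4).round(0).tolist()) for u,c in pt(p,l,3)],'side',[(u,c,at(q,u,4).round(0).tolist()) for u,c in pt(q,l,3)])
print([proj(p,[598+44*np.cos(a),-77+44*np.sin(a),115]).round().tolist() for a in (0,1.57,3.14,4.71)])
E
```

```text
shift [-0.1986, 0.483, -0.0078] turn 131.1 rows 16
time: 78.55
tool_pos: [542.5, -55.1, 250.7]
tcp_rot: [-179.3, 0.3, -72.3]
ft_force: [0.8, 0.6, 0.4]
finger_gap: 42.6
shift [0.2344, 0.2033, 0.0122] turn 62.7 rows 8
black_spoon [([274, 86, 307, 147], 0.9), ([265, 148, 372, 173], 0.24)] [([287.7, 121.9], 0.56, [605.0, -70.0, 4.0])] side [([193.0, 241.7], 0.41, [746.0, 155.0, 4.0])]
spoon_a [([256, 97, 293, 148], 0.96)] [([284.5, 129.6], 0.85, [594.0, -70.0, 4.0])] side []
tweezers_a [([266, 147, 369, 175], 0.91), ([294, 109, 316, 180], 0.58)] [([308.4, 152.7], 0.84, [576.0, -108.0, 4.0]), ([304.5, 136.1], 0.64, [595.0, -96.0, 4.0])] side [([249.4, 177.9], 0.44, [615.0, -177.0, 4.0]), ([254.4, 173.7], 0.39, [600.0, -203.0, 4.0]), ([219.7, 228.3], 0.17, [676.0, 90.0, 4.0])]
spatula [] [([412.0, 275.6], 0.46, [448.0, -343.0, 4.0])] side []
[[320.0, 93.0], [255.0, 124.0], [287.0, 186.0], [349.0, 156.0]]
```

One tweezers box spans (266–369, 147–175), so it may lean strongly. I'll compare it with the geometry and with a text rendering.

Run:
```python
from h import *
p=snap('wrist'); g=cv2.cvtColor(p['image'],7).astype(int)
ch=" .:-=+*#%@"
for v in range(78,196,2): print(v,''.join(ch[min(9,x//22)] for x in g[v,246:384]))
# stick models: tip at floor wall angle phi, top over rim at phi+180
for ph in range(0,360,30):
    a=np.radians(ph); c=np.array([598,-77]); u=np.array([np.cos(a),np.sin(a)])
    t=np.r_[c+36*u,6]; rim=np.r_[c-40*u,117]; d=(rim-t)/np.linalg.norm(rim-t); print(ph,proj(p,t).round(),proj(p,rim).round(),proj(p,t+151*d).round())
```

```text
78 ======================================================================#**+::=*#***********************************************************
80 ======================================================================+#*::=+*#***********************************************************
82 ========================================================------=========*-:-+*##***********************************************************
84 =====================================================. .........-=====*-::=**#*************#**********************************************
86 ===================================================: ...........:=====-::=+*#*************************************************************
88 =================================================-..............:====-::-+*#**************************************************************
90 ==============================================+++-.............:*+++==--=*##*****************************************************#********
92 +==================================-====+****#**#..............####******+==+**************************
[... 7100 characters left out ...]
###****##****###############**##########################*######*#######****######*
194 *#######****####################+:-=*##########**#################***********###******################################*######******####***
0 [302. 102.] [290. 183.] [287. 198.]
30 [286. 101.] [312. 185.] [316. 199.]
60 [273. 107.] [333. 175.] [343. 186.]
90 [264. 120.] [346. 156.] [360. 163.]
120 [263. 135.] [349. 133.] [363. 133.]
150 [270. 148.] [339. 112.] [352. 105.]
180 [283. 156.] [320.  98.] [327.  87.]
210 [297. 157.] [296.  96.] [296.  84.]
240 [311. 151.] [274. 106.] [267.  98.]
270 [319. 139.] [261. 126.] [250. 124.]
300 [320. 124.] [260. 150.] [248. 155.]
330 [314. 110.] [270. 171.] [262. 182.]
```

The rendering shows all four in the cup: black handle top (305,85), steel handle over the left rim, tweezers at the near rim (297,172) and the −y rim (370,165). Leans of roughly 53–57° match sticks standing on the floor against the rim. On to the sign.

```bash
python3 -m jog '[[0.234,0.203,0.012,62.7,50],[0.234,0.203,0.012,62.7,50],[0.234,0.203,0.012,62.7,50],[0.234,0.203,0.012,62.7,50],[0.234,0.203,0.012,62.7,50],[0.234,0.203,0.012,62.7,50],[0.234,0.203,0.012,62.7,50],[0.234,0.203,0.012,62.7,50]]' >/dev/null
python3 -c "
from h import *
go(416,-345,200,-135)"
```

```text
shift [0.0059, 0.0015, 0.0347] turn -0.2 rows 1
```

```bash
python3 -m jog '[[0.006,0.002,0.035,0,40],[0.006,0.002,0.035,0,40],[0.006,0.002,0.035,0,40],[0.006,0.002,0.035,0,40]]'
python3 - <<'E'
from h import *
p=snap('wrist','w37.png'); print('knob',pt(p,'knob'),'win',pt(p,'window'),pt(p,'yellow'),pt(p,'green'),proj(p,[415,-345,77]),bbs(p,'knob',1))
g=cv2.cvtColor(p['image'],7).astype(int); ch=" .:-=+*#%@"; u=proj(p,[415,-345,77]).astype(int)
for v in range(u[1]-55,u[1]+40,2): print(v,''.join(ch[min(9,x//14)] for x in g[v,u[0]-42:u[0]+42]))
print(u); hs=cv2.cvtColor(p['image'],cv2.COLOR_RGB2HSV).astype(int); m=(hs[...,0]>18)&(hs[...,0]<35)&(hs[...,1]>150); ys,xs=np.where(m[80:250,180:340]); print(len(xs),xs.min()+180,xs.max()+180,ys.min()+80,ys.max()+80)
E
```

```text
time: 80.5
tool_pos: [416.2, -344.8, 201.1]
tcp_rot: [-179.9, 0.7, -135.1]
ft_force: [1.0, -0.1, 1.2]
finger_gap: 34.5
knob [([262.8, 196.5], 0.74)] win [([229.3, 140.7], 0.56)] [([227.0, 144.8], 0.63)] [([44.3, 215.8], 0.25)] [262.35575236 194.81819735] [([215, 128, 284, 215], 0.81)]
139 @@@@@@@@@@@@@@@@@@@@%%#:.:::+%@@@@@@@@@@@@@@@@@@@@@@@@@@@@@@@@@@@@@@@@@@@@@@@@@@@@@@
141 @@@@@@@@@@@@@@@@@@@@@@%%*::::-#@@@@@@@@@@@@@@@@@@@@@@@@@@@@@@@@@@@@@@@@@@@@@@@@@@@@@
143 @@@@@@@@@@@@@@@@@@@@@@@%%%=.:::+%@@@@@@@@@@@@@@@@@@@@@@@@@@@@@@@@@@@@@@@@@@@@@@@@@@@
145 @@@@@@@@@@@@@@@@@@@@@@@%%%%#-.:::+%@@@@@@@@@@@@@@@@@@@@@@@@@@@@@@@@@@@@@@@@@@@@@@@@@
147 @@@@@@@@@@@@@@@@@@@@@@@%%#*+=.::::+%@@@@@@@@@@@@@@@@@@@@@@@@@@@@@@@@@@@@@@@@@@@@@@@@
149 @@@@@@@@@@@@@@@@@@@@%%##*=-.:::.-#%@@@@@@@@@@@@@@@@@@@@@@@@@@@@@@@@@@@@@@@@@@@@@@@@@
151 @@%%@@%%%%@%%%%%%%%%#*=-::::.:+#@@@@@@@@@@@@@@@@@@@@@@@@@@@@@@@@@@@@@@@@@@@@@@@@@@@@
153 =*#%%%%%%%%%%%%%%#*+=:.....-+**+**==++-=+++*##@@@@@@@@@@@@@@@@@@@@@@@@@@@@@@@@@@@@@@
155 ::++%%%%%%%%%%#*+=:... .-++==::.. .    .....:::-=+*%@@@@@@@@@@@@@@@@@@@@@@@@@@@@@@@@
157 .::.:#@%%
[... 2787 characters left out ...]
%=..:::-=+*#%@@@@@@@@@@@@@@@@@@@@%@@@@@@@@@@@@@
221 @@@@@%%@@@@@@@@@@@@@@@@@@@@@@@@@@@@@@@@@@@@@@@@@@@@@@@@@@@@@@@@@@@@%@@@@@@@@@@@@@@@@
223 @@@%%%%%%%@%@@@@@@@@@@@@@@@@@@@@@@@@@@@@@@@@@@@@@@@@@@@@@@@@@@@@@@@@@@@@@@@@@@@@@@@@
225 @@@%%@%%@%%%%@@@@@@@@@@@@@@@@@@@@@@@@@@@@@@@@@@@@@@@@@@@@@@@@@@@@@@@@@@@@@@@@@@@@@@@
227 %%%@@@@@@@@@@@@@@@@@@@@@@@@@@@@@@%%%@@@@@@@@@@@@@@@@@@@@@@@@@@@@@@@@@@@@@@@@@@@@@@@@
229 @@@@@@@@@@@@@@@@@@@@%%%@@@@@@@%@%%%@@@@@@@@@@@@@@@@@@@@@@@@@@@@@@@@@@@@@@@@@@@@@@@@@
231 @@@@@@@%%@@@@@@@@@@@@%%%%%@%@%@@@@@@@@@@@@@@@@@@@@@@@@@@@@@@@@@@@@@@@@@@@@@@@@@@@@@@
233 @@@@%%%%%@%@@@@@@@@@@@@%%%%%@@@@@@@@@@@@@@@@@@@@@@@@@@@@@@@@@@@@@@@@@@@@@@@@@@@@@@@@
[262 194]
566 212 247 126 159
```

The bar is aligned with the jaws (θ ≈ 144°, yellow). Descend and turn 72° plus the known lag of about 18°.

```bash
python3 -m jog '[[0,0,0.05,0,40],[0,0,0.1,0,40],[0,0,0.115,0,40],[0,0,0.115,0,24],[0,0,0.115,0,24],[0,0,0.115,0,24],[0,0,0.115,0,24]]' 20
python3 -m jog '[[0,0,0,-8,24],[0,0,0,-16,24],[0,0,0,-24,24],[0,0,0,-32,24],[0,0,0,-40,24],[0,0,0,-48,24],[0,0,0,-56,24],[0,0,0,-64,24]]'
python3 -m jog '[[0,0,0,-8,24],[0,0,0,-16,24],[0,0,0,-24,24],[0,0,0,-26,24],[0,0,0,-26,24],[0,0,0,-26,24]]'
python3 -m jog '[[0,0,0,3,40],[0,0,0,3,45],[0,0,0,3,45],[0,0,-0.05,3,45],[0,0,-0.1,3,50],[0,0,-0.13,3,50],[0,0,-0.13,3,50]]'
cat > win.py <<'E'
from h import *
p=snap('wrist'); u=pt(p,'window',1); print('win',u,'green',pt(p,'green',2),'yellow',pt(p,'yellow',1),'knob',pt(p,'knob'))
hs=cv2.cvtColor(p['image'],cv2.COLOR_RGB2HSV).astype(int); x,y=[int(v) for v in u[0][0]]
for v in range(y-26,y+27,3): print(''.join('Y' if s>110 and 15<h<36 and b>70 else 'G' if s>80 and 36<=h<95 and b>40 else 'B' if s>110 and 95<=h<130 and b>60 else 'R' if s>130 and (h<10 or h>170) and b>60 else '#' if b<50 else 'W' if b>175 else '.' for h,s,b in hs[v,x-26:x+27]))
for n in('scene','side'):
    q=snap(n); print(n,pt(q,'window',1),pt(q,'green',1))
E
python3 win.py
```

```text
time: 81.5
tool_pos: [418.4, -345.4, 88.2]
tcp_rot: [-179.7, 0.7, -135.1]
ft_force: [0.1, -0.7, 0.3]
finger_gap: 20.5
time: 82.3
tool_pos: [419.2, -345.2, 89.4]
tcp_rot: [-179.2, -0.1, -70.8]
ft_force: [2.0, 4.3, -1.7]
finger_gap: 20.2
time: 82.9
tool_pos: [418.9, -344.2, 89.6]
tcp_rot: [-179.2, -0.3, -44.8]
ft_force: [-1.2, 5.1, -2.4]
finger_gap: 20.6
time: 83.6
tool_pos: [419.6, -347.5, 226.8]
tcp_rot: [-179.2, -0.9, -47.7]
ft_force: [0.5, -0.4, -0.1]
finger_gap: 42.7
win [([291.8, 147.2], 0.83)] green [([291.5, 148.1], 0.74)] yellow [([269.3, 154.3], 0.55)] knob [([250.2, 188.1], 0.87)]
.....................................................
.....................................................
.....................................................
.....................................................
............................######...................
.......................######GGG####.................
...................#####.GGGGGGGGG####...............
...............#####.GGGGGGGGGGGGGGG#####............
...........#####GGGGGGGGGGGGGGGGGGGGGGG####..........
.......#####.GGGGGGGGGGGGGGGGGGGGGGGGGGGG.###........
.......####..GGGGGGGGGGGGGGGGGGGGGGGGGGGGGG#####.....
##........###..GGGGGGGGGGGGGGGGGGGGGGGGGGGGG.####....
########...####...GGGGGGGGGGGGGGGGGGGGG..######......
###########...####..GGGGGGGGGGGGGGG..#####...........
##############...###..GGGGGGGG..######...............
###############....###...G..#####....................
#################....########........................
#.###############....................................
scene [([337.1, 169.9], 0.66)] [([332.3, 173.4], 0.49)]
side [([295.5, 141.1], 0.68)] [([292.6, 142.4], 0.52)]
```

Green fills the window entirely, green point within 1 px of the window's. The arm is clear at z = 227. Quick last check and hand in.

Run:
```python
from h import *
q=snap('side');s=snap('scene')
for l in('clip','tweezers_a','spoon_a','black_spoon','gold_tin','label_roll','sample_jar'): print(l,[(u,c,at(x,u,86 if l=='clip' else 0).round(0).tolist()) for x in(q,s) for u,c in pt(x,l,1)])
print(r.sense()['time'],r.hand_in())
```

```text
clip [([217.4, 224.1], 0.45, [666.0, 162.0, 86.0]), ([210.4, 207.3], 0.57, [655.0, 139.0, 86.0])]
tweezers_a [([255.2, 173.3], 0.63, [598.0, -211.0, 0.0]), ([268.5, 186.5], 0.59, [642.0, -148.0, 0.0])]
spoon_a [([264.4, 190.6], 0.4, [638.0, -119.0, 0.0])]
black_spoon [([262.0, 189.5], 0.46, [649.0, -117.0, 0.0])]
gold_tin [([313.8, 211.5], 0.66, [429.0, -172.0, 0.0])]
label_roll [([215.5, 197.9], 0.71, [716.0, -61.0, -0.0]), ([238.9, 192.5], 0.94, [701.0, -40.0, 0.0])]
sample_jar [([269.8, 133.5], 0.86, [568.0, -488.0, 0.0]), ([340.0, 153.2], 0.58, [566.0, -522.0, 0.0])]
the job is handed in; nothing more can be done
84.95 None
```

The job is done and handed in at about 85 s of the 210 s allowed. No verdict is reported.

- **Sign to yellow:** I turned the knob first, and yellow filled the window before anything else was moved.
- **Utensils:** four were present: the black spoon, the steel spoon with grains, and two tweezers. The spatula and the clean spoon were absent. All four now stand in the cup, food end down. I levered each one steep against the cup's near rim before putting it in.
- **Clip:** the red clip is on the tub's long wall facing the robot, about mid-wall, seated as deep as it was on the rail or a little deeper.
- **Sign to green:** turned last, and green fills the whole window.

**What went wrong on the way:**
- My first grip on the black spoon closed too high and slipped off. It moved only slightly, and the second try held.
- The steel spoon was knocked about 4 cm aside during the run, so I located it again before gripping it.

**Last checks:**
- All utensil detections fall within the cup, and none remain on the row.
- The clip pixels are within a few pixels of the expected seat in all three cameras. In the last check the scene camera agreed with that seat, and the less reliable side view was about 25 mm off.
- The gold tin, label roll and sample jar read close to where they started. The last label roll reading from the side camera was about 20 mm off, though the scene camera matched.

**Less certain:** one pair of tweezers leans more than the others, at an estimated 53° from level with its handle over the −y rim. I judged that from numbers and a text rendering, because I had used all 16 picture views.

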